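# Index the film-can carousel against its stop and load the last can

### The job

Push the tall upright post of the film-can carousel so that the table turns counter-clockwise (seen from above) until its lug meets the metal stop, and press it there for about half a second, lightly but surely: around 8 N, never hard. Then put the film can that stands loose on the bench upright and fully home in the carousel's one empty cup, leaving the table resting against the stop and the other things on the bench where they are.

Things in the scene. Friction and masses are not known exactly. Their poses are not given: they have to be found in the camera images.
- carousel: grey turntable on the base, 186 mm across, 8 mm thick. Origin on the turning axis at its underside, 12 mm above the bench; z up. Turns freely about z with a drag of about 0.12 N m, no spring, stays where left; starts 0.35 to 1.5 rad clockwise of the stop. In its frame, counter-clockwise from x: cups at 0, 60, 120, 180, 240 deg (66 mm from the axis), post at 300 deg, rim lug at 208 deg
- post_top (a point): centre of the top end of the plain upright steel push post, 14 mm in diameter, top 100 mm above the bench (27 mm above the tops of the stored cans), 80 mm from the turning axis; fixed to the carousel, axes as the carousel's
- empty_cup (a point): centre of the inner floor of the empty cup (at 180 deg), 22 mm above the bench. Each cup is 42 mm wide outside, 35 mm inside, wall 3 mm, rim 14 mm above this floor. The four other cups hold capped film cans that do not come out, tops 73 mm above the bench. Fixed to the carousel
- lug_face (a point): middle of the leading (counter-clockwise) face of the steel lug that stands 17 mm out of the carousel's rim, 103 mm from the axis, 16 mm above the bench
- stop: aluminium arc-shaped rail on the base's rim, top 16 mm above the bench, with a rigid steel stop block (16 mm thick, 34 mm high, black thumb screw to 41 mm). Origin on the turning axis at bench level, z up. The block has been set by hand: the lug meets it when the carousel's yaw is that of the rail give or take 0.2 rad, so it must be found by feel. The block does not give way below 25 N
- can_center (a point): centre of the loose film can: pale round 35 mm film canister with a grey cap, the only film can on the bench outside the carousel. 51 mm tall, body 31 mm in diameter, cap (top 7 mm) 34 mm; this point is on its axis, 25.5 mm above its underside; z up; 30 g or so
- lens_case: bystander: squat round jar with a black lid, 54 mm across, 42 high; origin at the centre of its underside
- dropper: bystander: small bottle with a rubber dropper cap, 32 mm across, 96 high; origin at the centre of its underside
- carousel_base: fixed dark steel base of the carousel, a disc 240 mm across and 10 mm high on the bench; origin on the turning axis at bench level
- dropper_b: bystander: a second small bottle with a rubber dropper cap, 32 mm across, 89 high; origin at the centre of its underside
- plunger (a joint): small brass spring plunger in the stop block's face, m: 0 when out (standing 4 mm out of the face), 0.004 when the lug has pushed it flush and lies against the block; its spring is far weaker (0.4 N) than the carousel's drag
Things that resemble listed ones, but are neither listed nor needed, are in the scene too. What is shaped like the part that bears can_center but orange or purple is not meant.

How it is judged:
By the outcome, as a careful person would: the job done as asked, in the order asked, and still so for the second after the job is handed in, with the robot touching nothing.
It also fails if it takes over 72 s, if anything falls off the work surface, if the arm or the gripper's body presses on something with over 40 N, if the wrist force passes 120 N, or if a joint passes its speed limit or range.

### The arm

A 6-joint arm with a two-finger parallel gripper is mounted at the origin on a cart in front of the work surface, level with it; the furniture and walls round the work are solid. World frame = base frame: x ahead of the robot, y to its left, z up, the work surface at z = 0. Lengths are in m, angles in rad, forces in N, time in s.
With the tool pointing down it reaches from about 0.375 to 0.975 m from the base axis. Payload 3.8 kg.
Tool frame: the origin (TCP) lies on the centre line of the jaws, within the pads' length; the fingertips stand 19 mm ahead of it and the grasp point (between the pads) is the TCP (robot.tips_ahead is the distance from the TCP to the fingertips, in m); x points along the fingers, y is the direction in which the jaws open and shut, and the axes are right-handed (so a half turn about x gives the same grasp; the last joint's range is limited). The gripper opens to 88 mm and grips with 3 to 60 N. Pads are 18 mm wide; open, the fingers measure 123 mm over their backs; the gripper's body (75 mm by 187 mm) begins 45 mm behind the grasp point.
Start: joints at [1.248, 0.264, 1.604, -0, 1.274, -0.037], TCP at [0.19, 0.648, 0.258] pointing down, gripper open.
Joint ranges: [-2.63, 2.63], [-0.94, 2.18], [0.31, 2.57], [-1.31, 4.45], [0, 2.66], [-2.55, 2.55]. Speed limits (rad/s): [2.57, 2.57, 3.14, 3.14, 3.14, 3.14].

### API

Orientations are given as [roll, pitch, yaw] about the fixed x, y, z axes, in that order (R = Rz(yaw) Ry(pitch) Rx(roll)).
In Python, from rig import robot, cams gives the robot as it stands. The module is installed in compiled form; this text tells all that it offers.
- The arm moves only by the shell command python3 -m creep 'ROWS' [FORCE]. ROWS is JSON, a list of rows, each a list of 3 entries, a list of its own where there are three numbers: the finger opening in m, from 0 to 0.0881, then the shift along the tool's x, y, z in m, then the turn, a rotation vector about the tool's x, y, z in degrees. In form: [[jaw, [tx, ty, tz], [ax, ay, az]], ...]. A call has 1 to 8 rows; each row is the pose to reach, as a shift and turn from the pose commanded when the call began, along the tool's axes at that moment; what a row does not reach only later rows make up. A row lasts 1/10 s, in which the tool goes at most 50 mm and 8.59 degrees, less where a joint would pass 70% of its speed; a pose out of reach is approached as far as the arm can. A call with a gripper value outside its range is refused whole. The fingers move at their own pace and stop on an object; FORCE is the grip in N (left out, the last holds). Time passes only in rows, so rows that repeat a pose let the fingers close. It gives the time, the measured TCP pose, the force and the opening at its end, in the units of the state.
- robot.observe(): the state, without advancing time (a new reading comes with each control period).
- cams.read_camera(name): name is "side" or "top" or "wrist"; returns the picture (384x512x3 uint8, blue, green, red); there is no depth.
- cams.camera_info(name): a dict with "fx", "fy", "cx", "cy" (pixels), "position" and "attitude" of the camera in the world. Camera axes: x right, y up, looking along -z (the intrinsics and any distortion apply to the point x, -y, -z); pixel columns grow to the right and rows downward; lengths in m; the calibration is good to about 2 mm. A picture is of the moment at which its call begins: read the wrist's pose just before it. camera_info takes no time and is no camera call; for the wrist camera it gives the pose at the moment of the call.
- robot.finish_job(): hands the job in, once; it reports no verdict.
The state is a dict: "clock": time; "joint_pos": joint angles; "joint_vel": joint speeds; "effort": joint torques, N m; "ee_pos": TCP position; "tool_rot": TCP orientation; "ft_force": force on the tool from outside, world axes, zero at the start; "moment": the same for the moment, N m; "gripper_width": opening from 0.0 (shut) to 1.0 (fully open).
Only numpy, scipy, OpenCV 4.12 (cv2) and the standard library are available. Lean on these libraries where they do the work, as an engineer would, in place of code of your own. Each camera call takes 0.05 s, during which the arm holds its last target.

## Working session

There is one attempt and no reset: what is moved stays moved. The work goes in short steps, Python scripts to look and compute and a shell command to move; the robot and the scene stay as the last step left them, time stands still between calls to the robot, and variables do not carry over. Pictures are saved under pics/ and viewed, and the job is handed in when it is done.

```bash
mkdir -p pics; cat > h.py <<'E'
import numpy as np, cv2
from rig import robot, cams
E
python3 - <<'E'
from h import *
for n in ["side","top","wrist"]:
    i=cams.camera_info(n); print(n,i)
    cv2.imwrite(f"pics/{n}0.png",cams.read_camera(n))
print(robot.observe(), robot.tips_ahead)
E
```

```text
side {'fx': 470.7181297262939, 'fy': 470.7181297262939, 'cx': 250.5656477887503, 'cy': 190.77186375544056, 'position': array([0.28247346, 0.65118864, 0.61381244]), 'attitude': array([ 9.84670080e-01, -2.16127841e-03, -2.88628466e+00])}
top {'fx': 361.40591618254643, 'fy': 361.40591618254643, 'cx': 258.00935977495567, 'cy': 196.3899889275093, 'position': array([ 0.40827957, -0.11249977,  0.9227321 ]), 'attitude': array([ 0.07962893, -0.03056987, -1.57304124])}
wrist {'fx': 309.35282702451565, 'fy': 309.35282702451565, 'cx': 259.55594210824853, 'cy': 187.7662275780886, 'position': array([0.12393982, 0.6665366 , 0.38334353]), 'attitude': array([-0.26929636,  0.00359045,  1.28517587])}
{'clock': 0.15, 'joint_pos': array([ 1.24815094e+00,  2.64559437e-01,  1.60507938e+00,  3.89483069e-05,
        1.27371144e+00, -3.68738402e-02]), 'joint_vel': array([-0.00151962, -0.00216562, -0.00246355, -0.00139602, -0.00061851,
        0.00035943]), 'effort': array([ 1.12414189e-03, -5.02845490e+01, -3.57471085e+01,  7.30863540e-02,
        2.49315030e-02, -1.13844226e-04]), 'ee_pos': array([0.19008557, 0.64712799, 0.25667762]), 'tool_rot': array([-1.62884481,  1.56903834, -1.91462779]), 'ft_force': array([0.21248664, 0.37528955, 0.39536798]), 'moment': array([-0.02121364, -0.05164851,  0.06043384]), 'gripper_width': 0.9952674108114122} 0.019
```

View pics/side0.png

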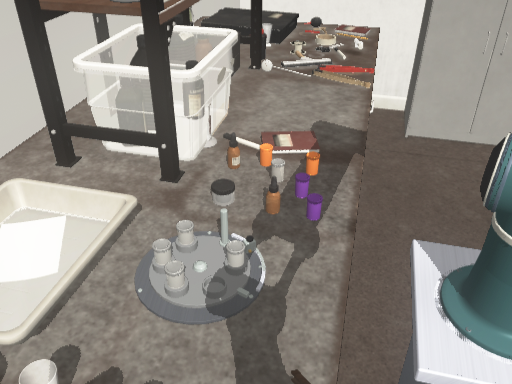

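View pics/top0.png

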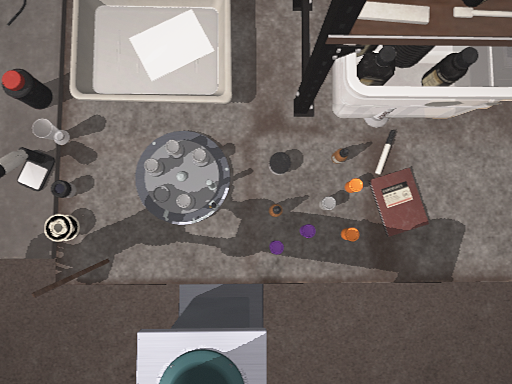

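View pics/wrist0.png

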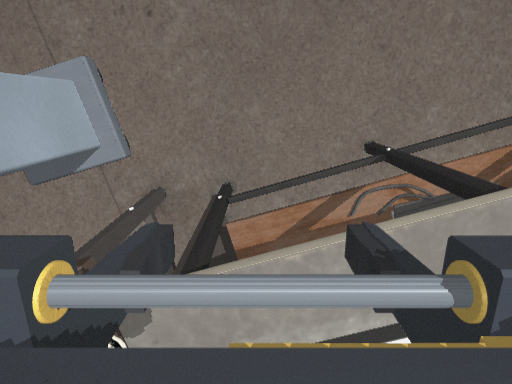

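The side view shows the carousel near (200,270) and the loose pale can near (278,170), between the two dropper bottles. In the top view the carousel is at (183,177) and the loose can at (327,203). I'll zoom in for detail.

```bash
python3 - <<'E'
import cv2
t=cv2.imread("pics/top0.png"); s=cv2.imread("pics/side0.png")
cv2.imwrite("pics/t1.png",cv2.resize(t[120:235,125:245],None,fx=5,fy=5,interpolation=cv2.INTER_CUBIC))
cv2.imwrite("pics/s1.png",cv2.resize(s[170:325,125:280],None,fx=3.8,fy=3.8,interpolation=cv2.INTER_CUBIC))
cv2.imwrite("pics/t2.png",cv2.resize(t[120:260,255:435],None,fx=4,fy=4,interpolation=cv2.INTER_CUBIC))
E
```

```text
(no output)
```

View pics/t1.png

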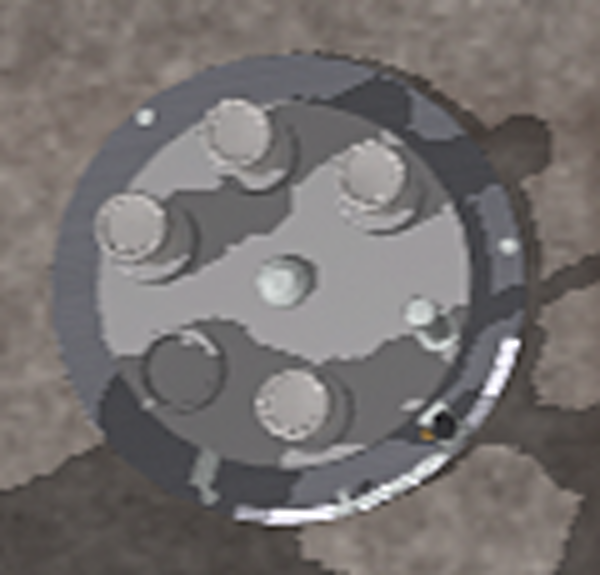

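View pics/s1.png

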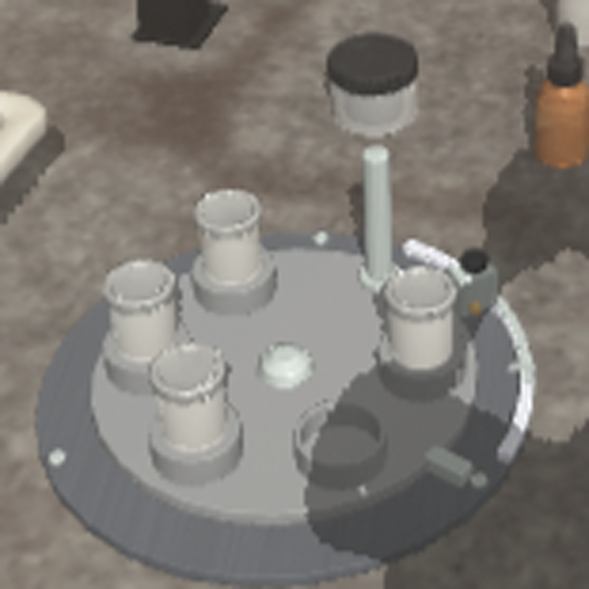

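View pics/t2.png

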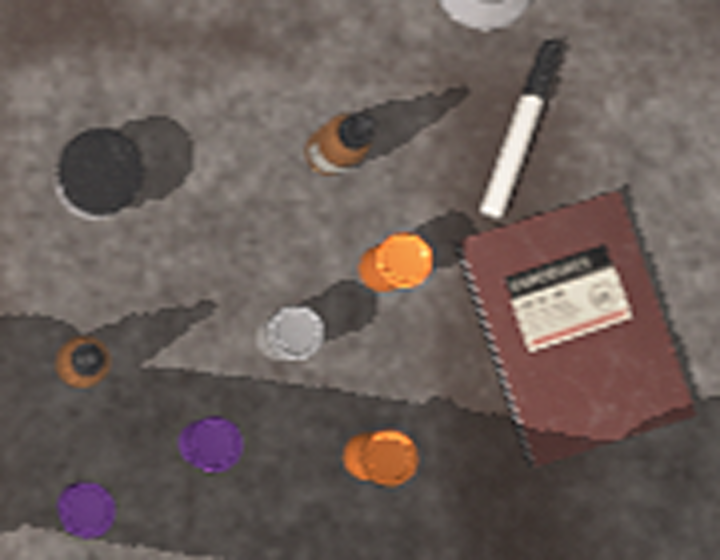

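```bash
cat > h.py <<'E'
import numpy as np, cv2
from rig import robot, cams
from scipy.spatial.transform import Rotation as R
from scipy.optimize import least_squares
C={n:cams.camera_info(n) for n in ("side","top")}
def ray(n,px,info=None):
    i=info or C[n]; px=np.atleast_2d(px).astype(float)
    d=np.c_[(px[:,0]-i['cx'])/i['fx'],-(px[:,1]-i['cy'])/i['fy'],-np.ones(len(px))]
    return i['position'], d@R.from_euler('xyz',i['attitude']).as_matrix().T
def plane(n,px,z,info=None):
    o,d=ray(n,px,info); return o+d*((z-o[2])/d[:,2])[:,None]
def proj(n,P,info=None):
    i=info or C[n]; c=(np.atleast_2d(P)-i['position'])@R.from_euler('xyz',i['attitude']).as_matrix()
    return np.c_[i['cx']+i['fx']*c[:,0]/-c[:,2], i['cy']-i['fy']*c[:,1]/-c[:,2]]
def tri(obs):  # [(name,px,info)]
    A=np.zeros((3,3));b=np.zeros(3)
    for n,px,info in obs:
        o,d=ray(n,px,info); d=d[0]/np.linalg.norm(d[0]); M=np.eye(3)-np.outer(d,d); A+=M;b+=M@o
    return np.linalg.solve(A,b)
E
python3 - <<'E'
from h import *
T=lambda x,y,s,ox,oy:(ox+(x+.5)/s-.5, oy+(y+.5)/s-.5)
a=lambda x,y:T(x,y,5,125,120); b=lambda x,y:T(x,y,3.8,125,170)
# order: post, cap lit can..., 
top={'post':a(421,311),'cA':a(240,132),'cB':a(373,173),'cC':a(135,225),'cD':a(293,403),'hub':a(284,281),'lugtip':a(207,480),'screw':a(444,424)}
side={'post':b(375,154),'cA':b(141,283),'cB':b(227,210),'cC':b(190,370),'cD':b(420,288),'hub':b(286,358),'screw':b(473,260)}
P={}
for k in side:
    P[k]=tri([('top',top[k],None),('side',side[k],None)]); print(k,P[k].round(4), (proj('top',P[k])-top[k]).round(1),(proj('side',P[k])-side[k]).round(1))
z={'post':.1,'cA':.073,'cB':.073,'cC':.073,'cD':.073}
ang={'post':300,'cD':240,'cC':120,'cA':60,'cB':0}; r={'post':.08}
for nm,dd in (('top',top),('side',side)):
    Q={k:plane(nm,dd[k],z[k])[0] for k in z}
    f=lambda p:np.concatenate([[p[0]+r.get(k,.066)*np.cos(p[2]+np.radians(ang[k]))-Q[k][0],p[1]+r.get(k,.066)*np.sin(p[2]+np.radians(ang[k]))-Q[k][1]] for k in z])
    s=least_squares(f,[Q['cA'][0],Q['cA'][1],np.arctan2(Q['cB'][1]-Q['cC'][1],Q['cB'][0]-Q['cC'][0])-.5]); print(nm,s.x.round(4),(s.fun*1000).round(1))
t2=lambda x,y:T(x,y,4,255,120)
print('can top',plane('top',t2(295,333),.051).round(4))
for n,q in (('lens',(100,170)),('dropA',(338,148)),('dropB',(84,360)),('or1',(404,260)),('or2',(388,458)),('pu1',(211,444)),('pu2',(87,510))):
    print(n,plane('top',t2(*q),.045).round(3))
E
```

```text
post [ 0.5089 -0.0249  0.0977] [[-0.1 -0.6]] [[0.7 0.1]]
cA [0.5974 0.0645 0.0693] [[-0.1 -0.3]] [[0.5 0.1]]
cB [0.5784 0.0015 0.069 ] [[-0.1 -0.5]] [[0.7 0.1]]
cC [0.5527 0.1133 0.0686] [[-0.1 -0.4]] [[0.5 0.1]]
cD [0.4684 0.0372 0.0718] [[-0.1 -0.5]] [[0.7 0.1]]
hub [0.5325 0.0508 0.0251] [[-0.1 -0.5]] [[0.7 0.1]]
screw [ 0.4606 -0.0302  0.0368] [[-0.1 -0.5]] [[0.7 0.1]]
top [ 0.5315  0.0499 -0.8362] [-0.4 -0.7  0.3  0.2 -0.6  0.3  0.7  0.8 -0.1 -0.7]
side [ 0.5326  0.0541 -0.8168] [ 0.1 -0.5  0.7  0.7  0.1 -0.1  0.1 -0.4 -1.   0.3]
can top [[ 0.462  -0.3105  0.051 ]]
lens [[ 0.563 -0.193  0.045]]
dropA [[ 0.577 -0.341  0.045]]
dropB [[ 0.446 -0.182  0.045]]
or1 [[ 0.507 -0.38   0.045]]
or2 [[ 0.386 -0.367  0.045]]
pu1 [[ 0.395 -0.259  0.045]]
pu2 [[ 0.355 -0.184  0.045]]
```

```bash
python3 - <<'E'
import cv2
s=cv2.imread("pics/side0.png")
cv2.imwrite("pics/s2.png",cv2.resize(s[125:230,215:335],None,fx=5,fy=5,interpolation=cv2.INTER_CUBIC))
E
```

```text
(no output)
```

View pics/s2.png

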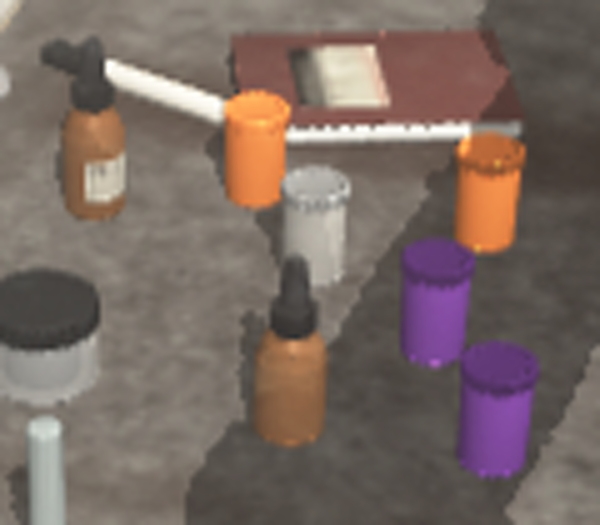

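```bash
python3 - <<'E'
from h import *
s=robot.observe()
for q in 'xyz','XYZ':
  print(R.from_euler(q,s['tool_rot']).as_matrix().round(3))
M=R.from_euler('xyz',s['tool_rot']).as_matrix()
i=cams.camera_info('wrist')
print(M.T@(i['position']-s['ee_pos']), (M.T@R.from_euler('xyz',i['attitude']).as_matrix()).round(3))
E
```

```text
[[-0.001  0.282  0.959]
 [-0.002  0.959 -0.282]
 [-1.    -0.002 -0.   ]]
[[-0.001  0.002  1.   ]
 [ 0.391 -0.92   0.002]
 [ 0.92   0.391 -0.   ]]
[-0.12681418 -0.00019794 -0.06894577] [[ 0.002  0.266 -0.964]
 [ 1.    -0.001  0.001]
 [-0.    -0.964 -0.266]]
```

```bash
cat >> h.py <<'E'
def to(x=None,y=None,z=None,az=None):
    """shift in tool axes (mm) and turn about tool x (deg) to a world TCP target; az = azimuth of tool z"""
    s=robot.observe(); M=R.from_euler('xyz',s['tool_rot']).as_matrix(); p=s['ee_pos']
    t=np.array([p[k] if v is None else v for k,v in enumerate((x,y,z))])
    a0=np.degrees(np.arctan2(M[1,2],M[0,2]))
    turn=0 if az is None else -((az-a0+180)%360-180)
    print('pos',p.round(4),'az',a0.round(1),'tilt',M[:,0].round(3),'F',s['ft_force'].round(2),'t',s['clock'],'j',s['joint_pos'].round(2))
    print('shift mm',(M.T@(t-p)*1000).round(1),'turn x',round(turn,1))
E
python3 -m creep '[[0.06,[0,-0.02,0.015],[7,0,0]],[0.04,[0,-0.045,0.036],[15,0,0]],[0.02,[0,-0.07,0.058],[22.5,0,0]],[0,[0,-0.095,0.08],[30,0,0]],[0,[0,-0.12,0.1],[37.5,0,0]],[0,[0,-0.145,0.121],[45,0,0]],[0,[0,-0.17,0.142],[52.5,0,0]],[0,[0,-0.184,0.153],[60,0,0]]]' 30
python3 -c "
from h import *
to(.475,-.0145,.2,163.4)"
```

```text
clock: 0.95
ee_pos: [0.2857, 0.4257, 0.2573]
tool_rot: [-0.342, 1.57, -1.682]
ft_force: [-0.2, 0.3, -0.1]
gripper_width: 0.301
pos [0.2857 0.4257 0.2573] az -76.7 tilt [-0.    -0.001 -1.   ] F [-0.25  0.28 -0.11] t 0.95 j [ 0.93 -0.04  1.95 -0.    1.24  0.7 ]
shift mm [ 57.8  83.4 471.8] turn x 119.9
```

```bash
python3 -m creep '[[0,[0,0.005,0.03],[7.5,0,0]],[0,[0,0.01,0.06],[15,0,0]],[0,[0,0.016,0.09],[22.5,0,0]],[0,[0,0.021,0.12],[30,0,0]],[0,[0,0.026,0.15],[37.5,0,0]],[0,[0,0.031,0.18],[45,0,0]],[0,[0,0.037,0.21],[52.5,0,0]],[0,[0,0.042,0.236],[60,0,0]]]'
python3 -c "
from h import *
to(.475,-.0145,.2,163.4)"
```

```text
clock: 1.75
ee_pos: [0.3818, 0.207, 0.2575]
tool_rot: [0.629, 1.571, -1.757]
ft_force: [1.0, 0.1, -0.3]
gripper_width: 0.006
pos [0.3818 0.207  0.2575] az -136.7 tilt [-0. -0. -1.] F [ 1.04  0.07 -0.26] t 1.75 j [ 0.44 -0.21  2.09 -0.    1.26  1.25]
shift mm [ 57.6 225.1  84.1] turn x 59.9
```

```bash
python3 -m creep '[[0,[0.005,0.028,0.01],[7.5,0,0]],[0,[0.01,0.056,0.021],[15,0,0]],[0,[0.015,0.084,0.031],[22.5,0,0]],[0,[0.02,0.112,0.042],[30,0,0]],[0,[0.03,0.14,0.052],[37.5,0,0]],[0,[0.04,0.17,0.063],[45,0,0]],[0,[0.05,0.2,0.074],[52.5,0,0]],[0,[0.058,0.225,0.084],[60,0,0]]]'
python3 - <<'E'
from h import *
to(.475,-.0145,.1,163.4)
i=cams.camera_info('wrist'); im=cams.read_camera('wrist'); cv2.imwrite('pics/w1.png',im)
print(proj('w',[[.509,-.025,.1],[.532,.052,.02]],i))
E
```

```text
clock: 2.55
ee_pos: [0.4761, -0.0139, 0.199]
tool_rot: [0.469, 1.57, -2.964]
ft_force: [-0.0, 0.4, 1.0]
gripper_width: 0.004
pos [ 0.4761 -0.0139  0.199 ] az 163.3 tilt [-0.001 -0.    -1.   ] F [-0.    0.45  1.02] t 2.55 j [-0.08 -0.07  2.08 -0.    1.13  1.78]
shift mm [99.   0.9  0.9] turn x -0.1
[[260.40890269 148.90185975]
 [178.08901473 137.16445716]]
```

View pics/w1.png

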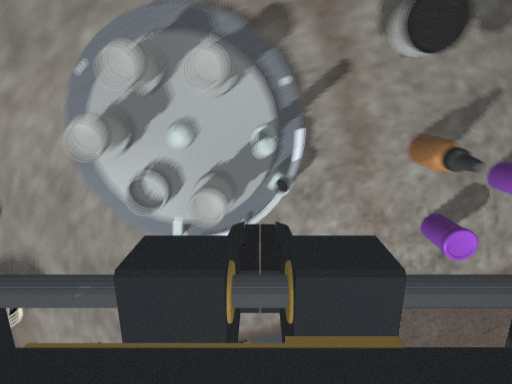

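The wrist view shows the post top at (262,143), in line with the closed fingers at column 260. The hub is at (180,133), the empty cup at (150,188) and the lug at (178,225). Next I lower the fingers.

```bash
python3 -m creep '[[0,[0.025,0,0],[0,0,0]],[0,[0.05,0,0],[0,0,0]],[0,[0.075,0,0],[0,0,0]],[0,[0.09,0,0],[0,0,0]],[0,[0.098,0,0],[0,0,0]],[0,[0.098,0,0],[0,0,0]]]' 60
python3 - <<'E'
from h import *
to(.475,-.0145,.1,163.4)
im=cams.read_camera('side'); cv2.imwrite('pics/s3.png',cv2.resize(im[120:320,120:300],None,fx=3.3,fy=3))
E
```

```text
clock: 3.2
ee_pos: [0.475, -0.0121, 0.1006]
tool_rot: [0.179, 1.568, 3.036]
ft_force: [-0.1, -0.3, 0.7]
gripper_width: 0.004
pos [ 0.475  -0.0121  0.1006] az 163.7 tilt [-0.003  0.    -1.   ] F [-0.14 -0.35  0.68] t 3.2 j [-0.08  0.05  2.17  0.    0.93  1.78]
shift mm [ 0.6  2.3 -0.7] turn x 0.3
```

View pics/s3.png

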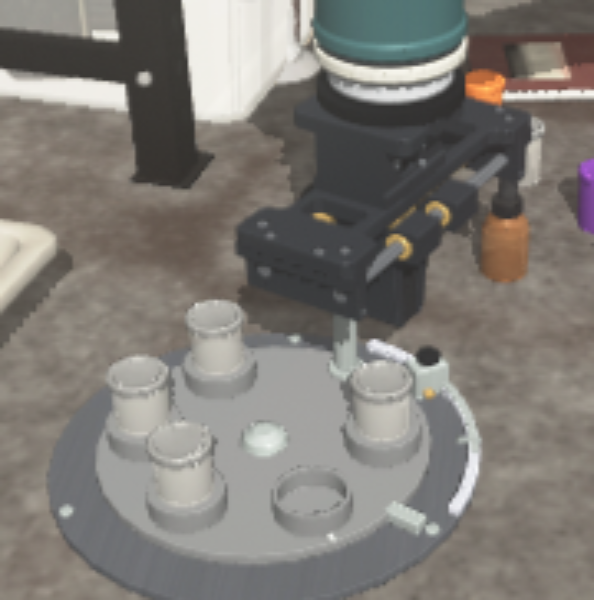

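```bash
python3 -m creep '[[0,[0,0.002,-0.004],[0,0,0]],[0,[0,0.002,-0.008],[0,0,0]],[0,[0,0.002,-0.011],[0,0,0]],[0,[0,0.002,-0.013],[0,0,0]],[0,[0,0.002,-0.015],[0,0,0]],[0,[0,0.002,-0.015],[0,0,0]]]' 60;python3 - <<'E'
from h import *
to()
E
python3 -m creep '[[0,[0,0,-0.002],[0,0,0]],[0,[0,0,-0.004],[0,0,0]],[0,[0,0,-0.006],[0,0,0]],[0,[0,0,-0.006],[0,0,0]]]' 60;python3 - <<'E'
from h import *
to()
E
```

```text
clock: 3.85
ee_pos: [0.4902, -0.0186, 0.1018]
tool_rot: [-2.946, 1.571, -0.09]
ft_force: [0.7, -0.2, -0.3]
gripper_width: 0.005
pos [ 0.4902 -0.0186  0.1018] az 163.6 tilt [ 0. -0. -1.] F [ 0.67 -0.19 -0.32] t 3.85 j [-0.09  0.07  2.14 -0.    0.93  1.77]
shift mm [0. 0. 0.] turn x 0
clock: 4.25
ee_pos: [0.4955, -0.0203, 0.1015]
tool_rot: [0.35, 1.57, -3.078]
ft_force: [-0.5, -0.1, -0.4]
gripper_width: 0.002
pos [ 0.4955 -0.0203  0.1015] az 163.6 tilt [-0.001 -0.    -1.   ] F [-0.55 -0.11 -0.4 ] t 4.25 j [-0.09  0.08  2.13 -0.    0.93  1.77]
shift mm [0. 0. 0.] turn x 0
```

```bash
python3 -m creep '[[0,[0,0,-0.002],[0,0,0]],[0,[0,0,-0.004],[0,0,0]],[0,[0,0,-0.004],[0,0,0]]]' 60;python3 - <<'E'
from h import *
to()
E
python3 -m creep '[[0,[0,0.0005,-0.005],[-3.5,0,0]],[0,[0,0.001,-0.0105],[-7.5,0,0]],[0,[0,0.001,-0.016],[-11,0,0]],[0,[0,0.001,-0.021],[-15,0,0]],[0,[0,0.001,-0.021],[-15,0,0]]]' 60;python3 - <<'E'
from h import *
to()
im=cams.read_camera('top'); cv2.imwrite('pics/t3.png',cv2.resize(im[110:240,120:280],None,fx=4.5,fy=4.5))
E
```

```text
clock: 4.55
ee_pos: [0.4996, -0.0214, 0.1016]
tool_rot: [0.622, 1.571, -2.805]
ft_force: [-0.8, -0.1, 1.6]
gripper_width: 0.008
pos [ 0.4996 -0.0214  0.1016] az 163.6 tilt [-0. -0. -1.] F [-0.81 -0.14  1.62] t 4.55 j [-0.09  0.09  2.12 -0.    0.93  1.76]
shift mm [0. 0. 0.] turn x 0
clock: 5.05
ee_pos: [0.5201, -0.0282, 0.1018]
tool_rot: [-3.033, 1.57, 0.085]
ft_force: [0.3, -0.1, 0.3]
gripper_width: 0.004
pos [ 0.5201 -0.0282  0.1018] az 178.6 tilt [ 0.001  0.    -1.   ] F [ 0.26 -0.15  0.33] t 5.05 j [-0.1   0.13  2.08  0.    0.94  1.49]
shift mm [0. 0. 0.] turn x 0
```

View pics/t3.png

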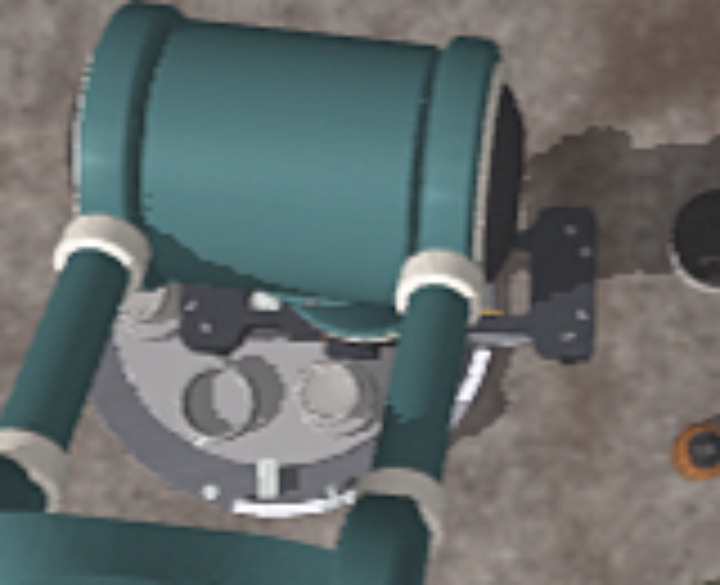

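```bash
python3 -m creep '[[0,[0,0.0008,-0.0052],[-3.75,0,0]],[0,[0,0.0014,-0.0105],[-7.5,0,0]],[0,[0,0.0016,-0.0159],[-11.25,0,0]],[0,[0,0.0014,-0.021],[-15,0,0]],[0,[0,0.0014,-0.021],[-15,0,0]]]' 60;python3 - <<'E'
from h import *
to()
T=lambda x,y,s,ox,oy:(ox+(x+.5)/s-.5, oy+(y+.5)/s-.5)
q=plane('top',T(267,478,4.5,120,110),.018)[0]; print(q, np.degrees(np.arctan2(q[1]-.052,q[0]-.532)))
im=cams.read_camera('top'); cv2.imwrite('pics/t4.png',cv2.resize(im[110:240,120:280],None,fx=4.5,fy=4.5))
im=cams.read_camera('side'); cv2.imwrite('pics/s4.png',cv2.resize(im[150:320,120:300],None,fx=3.3,fy=3.3))
E
```

```text
clock: 5.6
ee_pos: [0.5407, -0.03, 0.1018]
tool_rot: [2.804, 1.57, -0.101]
ft_force: [-0.5, -0.6, -0.5]
gripper_width: 0.009
pos [ 0.5407 -0.03    0.1018] az -166.4 tilt [ 0.001 -0.    -1.   ] F [-0.48 -0.58 -0.5 ] t 5.6 j [-0.1   0.16  2.04  0.    0.94  1.23]
shift mm [0. 0. 0.] turn x 0
[0.43193522 0.05636163 0.018     ] 177.504169600971
```

View pics/t4.png

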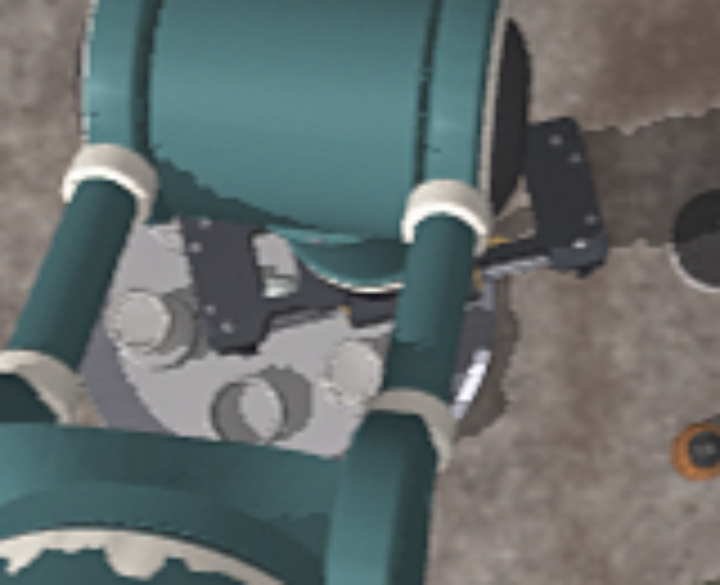

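View pics/s4.png

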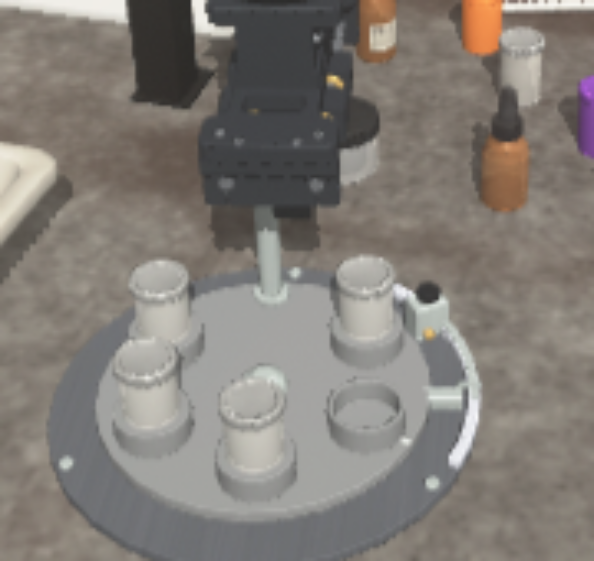

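```bash
python3 - <<'E'
from h import *
for n,p,z in (('lugend',(462,398),.016),('lug',(445,397),.016),('post',(262,212),.1),('plunger',(428,335),.018),('screw',(429,291),.041),('blk front L',(418,338),.012),('blk frontR',(444,332),.012)):
    q=plane('side',(120+(p[0]+.5)/3.3-.5,150+(p[1]+.5)/3.3-.5),z)[0]; d=q-[.5325,.053,0]
    print(n,q.round(4),np.degrees(np.arctan2(d[1],d[0])).round(1),np.hypot(*d[:2]).round(4))
E
```

```text
lugend [0.4261 0.0299 0.016 ] -167.8 0.1089
lug [0.4354 0.0316 0.016 ] -167.6 0.0994
post [0.5489 0.0006 0.1   ] -72.6 0.0549
plunger [ 0.4572 -0.0142  0.018 ] -138.2 0.1009
screw [ 0.4598 -0.026   0.041 ] -132.6 0.1074
blk front L [ 0.464  -0.0169  0.012 ] -134.5 0.0979
blk frontR [ 0.4506 -0.0259  0.012 ] -136.1 0.1138
```

```bash
python3 -m creep '[[0,[0,0.0008,-0.0052],[-3.75,0,0]],[0,[0,0.0014,-0.0105],[-7.5,0,0]],[0,[0,0.0016,-0.0159],[-11.25,0,0]],[0,[0,0.0014,-0.021],[-15,0,0]],[0,[0,0.001,-0.0255],[-18,0,0]],[0,[0,0.001,-0.0255],[-18,0,0]]]' 60;python3 - <<'E'
from h import *
to()
im=cams.read_camera('side'); cv2.imwrite('pics/s5.png',cv2.resize(im[150:320,120:300],None,fx=3.3,fy=3.3))
E
```

```text
clock: 6.3
ee_pos: [0.5654, -0.025, 0.1017]
tool_rot: [2.31, 1.571, -0.28]
ft_force: [0.2, 0.0, 0.2]
gripper_width: 0.006
pos [ 0.5654 -0.025   0.1017] az -148.4 tilt [ 0. -0. -1.] F [0.16 0.05 0.22] t 6.3 j [-0.09  0.21  1.98 -0.    0.95  0.93]
shift mm [0. 0. 0.] turn x 0
```

View pics/s5.png

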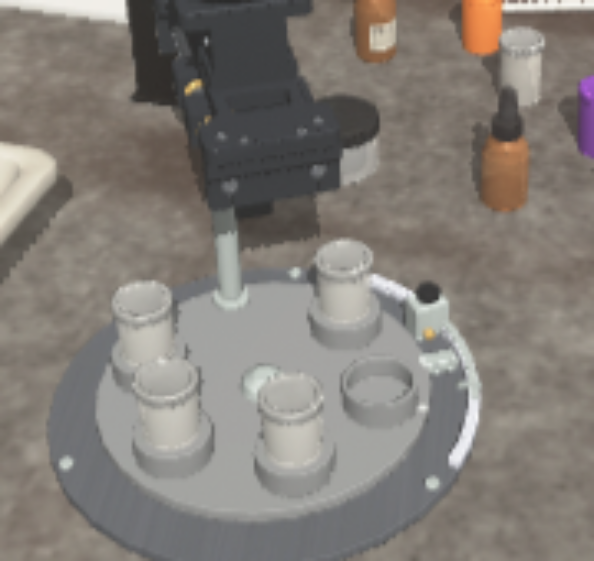

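```bash
python3 - <<'E'
from h import *
for n,p,z in (('lugend',(450,356),.016),('lug',(436,361),.016),('cupD',(344,253),.073)):
    q=plane('side',(120+(p[0]+.5)/3.3-.5,150+(p[1]+.5)/3.3-.5),z)[0]; d=q-[.5325,.053,0]
    print(n,q.round(4),np.degrees(np.arctan2(d[1],d[0])).round(1),np.hypot(*d[:2]).round(4))
to()
E
```

```text
lugend [ 0.441 -0.002  0.016] -149.0 0.1068
lug [0.4477 0.0041 0.016 ] -150.1 0.0979
cupD [ 0.5049 -0.0086  0.073 ] -114.2 0.0675
pos [ 0.5654 -0.0251  0.1018] az -148.5 tilt [ 0.001 -0.    -1.   ] F [ 0.32 -0.17 -0.18] t 6.35 j [-0.09  0.21  1.98 -0.    0.95  0.93]
shift mm [0. 0. 0.] turn x 0
```

```bash
python3 -m creep '[[0,[0,0.0003,-0.0021],[-1.5,0,0]],[0,[0,0.0006,-0.0042],[-3,0,0]],[0,[0,0.0009,-0.0063],[-4.5,0,0]],[0,[0,0.0012,-0.0084],[-6,0,0]]]' 60;python3 - <<'E'
from h import *
to()
E
python3 -m creep '[[0,[0,0,-0.0007],[-0.5,0,0]],[0,[0,0.0002,-0.0014],[-1,0,0]]]' 60;python3 - <<'E'
from h import *
to()
E
```

```text
clock: 6.75
ee_pos: [0.573, -0.0216, 0.1017]
tool_rot: [-0.972, 1.57, 2.828]
ft_force: [-1.9, -1.3, 0.2]
gripper_width: 0.006
pos [ 0.573  -0.0216  0.1017] az -142.3 tilt [-0.  0. -1.] F [-1.91 -1.29  0.17] t 6.75 j [-0.08  0.22  1.97  0.    0.95  0.83]
shift mm [0. 0. 0.] turn x 0
clock: 6.95
ee_pos: [0.5743, -0.0209, 0.1017]
tool_rot: [-0.959, 1.571, 2.857]
ft_force: [-1.9, -0.2, 0.6]
gripper_width: 0.007
pos [ 0.5743 -0.0209  0.1017] az -141.3 tilt [-0.  0. -1.] F [-1.91 -0.18  0.6 ] t 6.95 j [-0.08  0.22  1.96  0.    0.96  0.82]
shift mm [0. 0. 0.] turn x 0
```

```bash
for k in 1 2; do python3 -m creep '[[0,[0,0,-0.0005],[-0.35,0,0]],[0,[0,0.0001,-0.001],[-0.7,0,0]]]' 60 | grep force; done; python3 -m creep '[[0,[0,0,-0.0005],[-0.35,0,0]],[0,[0,0.0001,-0.001],[-0.7,0,0]]]'; python3 -c "
from h import *
to()"
```

```text
ft_force: [-1.4, -0.1, -0.4]
ft_force: [-0.2, -0.4, -0.6]
clock: 7.55
ee_pos: [0.5769, -0.0194, 0.1017]
tool_rot: [1.301, 1.571, -1.129]
ft_force: [-0.6, -0.9, 0.4]
gripper_width: 0.006
pos [ 0.5769 -0.0194  0.1017] az -139.2 tilt [ 0. -0. -1.] F [-0.63 -0.94  0.43] t 7.55 j [-0.08  0.23  1.96 -0.    0.96  0.78]
shift mm [0. 0. 0.] turn x 0
```

```bash
python3 -m creep '[[0,[0,0,-0.0005],[-0.35,0,0]],[0,[0,0.0001,-0.001],[-0.7,0,0]]]'|grep force; python3 -m creep '[[0,[0,0,-0.0005],[-0.35,0,0]],[0,[0,0.0001,-0.001],[-0.7,0,0]]]'; python3 - <<'E'
from h import *
to()
im=cams.read_camera('side'); cv2.imwrite('pics/s6.png',cv2.resize(im[150:320,120:300],None,fx=3.3,fy=3.3))
E
```

```text
ft_force: [-1.2, -0.7, -0.4]
clock: 7.95
ee_pos: [0.5786, -0.0182, 0.1017]
tool_rot: [1.77, 1.57, -0.636]
ft_force: [-1.2, -2.4, -0.5]
gripper_width: 0.002
pos [ 0.5786 -0.0182  0.1017] az -137.8 tilt [ 0. -0. -1.] F [-1.2  -2.39 -0.51] t 7.95 j [-0.07  0.23  1.96 -0.    0.96  0.76]
shift mm [0. 0. 0.] turn x 0
```

View pics/s6.png

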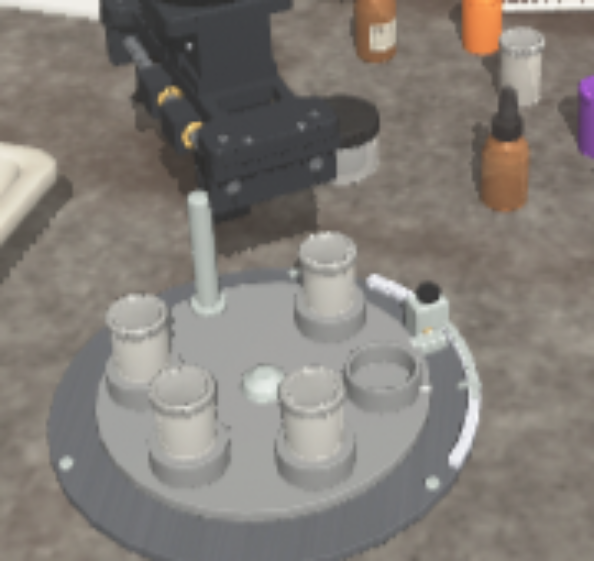

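The lug at (430,343) is almost at the block, with the brass plunger nearly covered. I continue with small steps.

```bash
python3 -m creep '[[0,[0,0,-0.0005],[-0.35,0,0]],[0,[0,0.0001,-0.001],[-0.7,0,0]]]'|grep force; python3 -c "
from h import *
to()"; python3 -m creep '[[0,[0,0,-0.0005],[-0.35,0,0]],[0,[0,0.0001,-0.001],[-0.7,0,0]]]'|grep force; python3 -c "
from h import *
to()"
```

```text
ft_force: [0.0, -2.8, 0.1]
pos [ 0.5794 -0.0177  0.1017] az -137.1 tilt [ 0. -0. -1.] F [ 0.05 -2.78  0.12] t 8.2 j [-0.07  0.23  1.95 -0.    0.96  0.75]
shift mm [0. 0. 0.] turn x 0
ft_force: [-0.9, -2.2, -1.3]
pos [ 0.5802 -0.017   0.1017] az -136.4 tilt [ 0. -0. -1.] F [-0.88 -2.15 -1.29] t 8.4 j [-0.07  0.23  1.95 -0.    0.96  0.74]
shift mm [0. 0. 0.] turn x 0
```

```bash
python3 -m creep '[[0,[0,0,-0.0005],[-0.35,0,0]],[0,[0,0.0001,-0.001],[-0.7,0,0]]]'|egrep 'force|pos'; python3 -m creep '[[0,[0,0,-0.0005],[-0.35,0,0]],[0,[0,0.0001,-0.001],[-0.7,0,0]]]'|egrep 'force|pos'
```

```text
ee_pos: [0.581, -0.0164, 0.1018]
ft_force: [-0.9, -2.6, -0.0]
ee_pos: [0.5812, -0.0163, 0.1017]
ft_force: [-3.4, -6.2, 2.1]
```

```bash
python3 -m creep '[[0,[0,0,0],[0,0,0]]]'|egrep 'force|pos'; python3 -m creep '[[0,[0,0,0],[0,0,0]]]'|egrep 'force|pos'
```

```text
ee_pos: [0.5812, -0.0163, 0.1017]
ft_force: [-2.6, -4.5, 1.3]
ee_pos: [0.5812, -0.0163, 0.1017]
ft_force: [-2.3, -4.2, 1.6]
```

```bash
python3 -m creep '[[0,[0,0,-0.0003],[0,0,0]],[0,[0,0,-0.0006],[0,0,0]]]'|egrep 'force|pos';  python3 -m creep '[[0,[0,0,0],[0,0,0]]]'|egrep 'force|pos'
```

```text
ee_pos: [0.5813, -0.0162, 0.1017]
ft_force: [-4.3, -7.2, 2.1]
ee_pos: [0.5813, -0.0163, 0.1017]
ft_force: [-2.8, -6.8, 3.2]
```

```bash
python3 -m creep '[[0,[0,0,-0.0002],[0,0,0]],[0,[0,0,-0.0002],[0,0,0]],[0,[0,0,-0.0002],[0,0,0]]]'|egrep 'force|pos';  python3 -m creep '[[0,[0,0,0],[0,0,0]],[0,[0,0,0],[0,0,0]]]'|egrep 'force|pos|clock';python3 -m creep '[[0,[0,0,0],[0,0,0]],[0,[0,0,0],[0,0,0]]]'|egrep 'force|pos|clock'
```

```text
ee_pos: [0.5813, -0.0163, 0.1017]
ft_force: [-3.2, -6.6, 2.5]
clock: 9.8
ee_pos: [0.5813, -0.0162, 0.1017]
ft_force: [-4.0, -7.0, 2.1]
clock: 10.0
ee_pos: [0.5813, -0.0163, 0.1017]
ft_force: [-3.3, -7.5, 3.1]
```

```bash
python3 -m creep '[[0,[0,0,0],[0,0,0]],[0,[0,0,0],[0,0,0]],[0,[0,0,0.001],[0,0,0]],[0,[0,0,0.003],[0,0,0]],[0,[0,0,0.008],[0,0,0]],[0,[0,0,0.018],[0,0,0]],[0,[0,0,0.025],[0,0,0]],[0,[0,0,0.025],[0,0,0]]]'|egrep 'force|pos'; python3 -m creep '[[0,[-0.02,0,0],[0,0,0]],[0,[-0.05,0,0],[0,0,0]],[0,[-0.08,0,0],[0,0,0]],[0,[-0.11,0,0],[0,0,0]],[0,[-0.13,0,0],[0,0,0]],[0,[-0.14,0,0],[0,0,0]]]'
python3 - <<'E'
from h import *
to(.462,-.3105,.2,-150)
im=cams.read_camera('side'); cv2.imwrite('pics/s7r.png',im);cv2.imwrite('pics/s7.png',cv2.resize(im[150:320,120:300],None,fx=3.3,fy=3.3))
E
```

```text
ee_pos: [0.5635, -0.0334, 0.1015]
ft_force: [-0.4, 0.3, -0.6]
clock: 11.4
ee_pos: [0.5657, -0.0329, 0.2445]
tool_rot: [2.311, 1.567, -0.046]
ft_force: [0.7, -0.9, 1.2]
gripper_width: 0.005
pos [ 0.5657 -0.0329  0.2445] az -135.1 tilt [ 0.004 -0.    -1.   ] F [ 0.66 -0.86  1.19] t 11.4 j [-0.1   0.07  1.86  0.    1.21  0.68]
shift mm [ 44.1 123.2 269.6] turn x 14.9
```

View pics/s7.png

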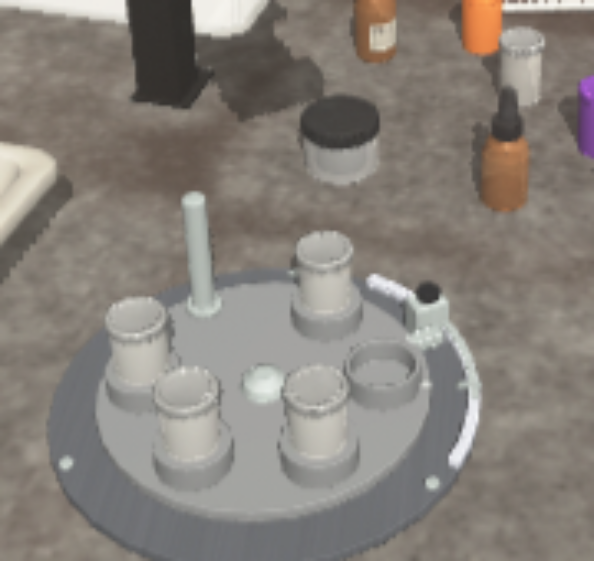

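```bash
python3 - <<'E'
from h import *
print('feet',plane('side',[(172,181),(64,163),(160,178)],0).round(3))
print('top foot',plane('top',[(306,113),(296,105)],0).round(3))
print('box',plane('side',[(160,157),(95,130)],0.0).round(3), plane('top',[(336,117),(345,85)],.0).round(3), plane('top',[(336,117)],.15).round(3))
E
```

```text
feet [[ 0.71  -0.236  0.   ]
 [ 1.013 -0.246  0.   ]
 [ 0.744 -0.242  0.   ]]
top foot [[ 0.701 -0.267  0.   ]
 [ 0.722 -0.241  0.   ]]
box [[ 0.787 -0.339  0.   ]
 [ 1.035 -0.438  0.   ]] [[ 0.691 -0.346  0.   ]
 [ 0.778 -0.372  0.   ]] [[ 0.645 -0.308  0.15 ]]
```

```bash
python3 -c "
from h import *
to(.469,-.388,.245,-45)"
```

```text
pos [ 0.5661 -0.0329  0.2451] az -135.1 tilt [ 0.005 -0.    -1.   ] F [-0.34  0.54  0.64] t 11.45 j [-0.1   0.07  1.86  0.    1.21  0.68]
shift mm [-2.000e-01  1.829e+02  3.195e+02] turn x -90.1
```

```bash
python3 -m creep '[[0.01,[0,0.01,0.02],[-6,0,0]],[0.02,[0,0.025,0.045],[-14,0,0]],[0.04,[0,0.04,0.075],[-22,0,0]],[0.05,[0,0.058,0.105],[-30,0,0]],[0.05,[0,0.075,0.135],[-38,0,0]],[0.05,[0,0.092,0.163],[-46,0,0]],[0.05,[0,0.11,0.19],[-54,0,0]],[0.05,[0,0.122,0.213],[-62,0,0]]]' 20 >/dev/null; python3 -c "
from h import *
to(.469,-.388,.245,-45)"
```

```text
pos [ 0.4988 -0.271   0.24  ] az -72.8 tilt [-0.002  0.001 -1.   ] F [ 0.03 -0.33 -1.13] t 12.25 j [-0.54  0.08  1.86 -0.    1.21 -0.84]
shift mm [ -5.  -63.1 103. ] turn x -27.8
```

```bash
python3 -m creep '[[0.05,[0,-0.015,0.025],[-7,0,0]],[0.05,[0,-0.03,0.05],[-14,0,0]],[0.05,[0,-0.045,0.075],[-21,0,0]],[0.05,[0,-0.058,0.095],[-27.8,0,0]],[0.05,[0,-0.063,0.103],[-27.8,0,0]],[0.05,[0,-0.063,0.103],[-27.8,0,0]],[0.05,[0,-0.063,0.103],[-27.8,0,0]]]' >/dev/null; cat > snap.py <<'E'
from h import *
import sys,pickle
n=sys.argv[1]; to(); i=cams.camera_info('wrist'); im=cams.read_camera('wrist'); cv2.imwrite(f'pics/{n}.png',im); pickle.dump(i,open(f'pics/{n}.pkl','wb'))
print(proj('w',[[.462,-.3105,.051],[.462,-.3105,0]],i).round(0))
E
python3 snap.py w2
```

```text
pos [ 0.4695 -0.3855  0.2409] az -45.4 tilt [-0.001  0.002 -1.   ] F [0.08 0.58 0.15] t 12.95 j [-0.73  0.15  1.77  0.    1.22 -1.51]
shift mm [0. 0. 0.] turn x 0
[[308. 113.]
 [301. 112.]]
```

View pics/w2.png

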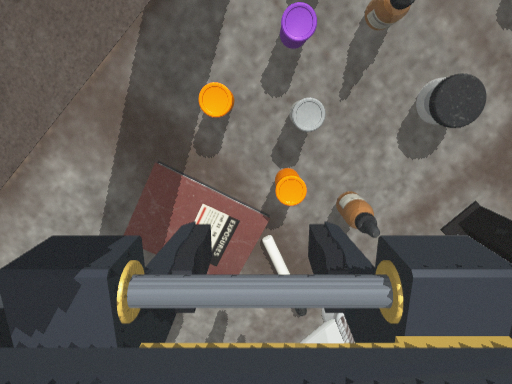

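The pale can is at (308,114), within 1–2 px of the prediction. I take a second viewpoint 80 mm along tool y.

```bash
python3 -m creep '[[0.05,[0,0.025,0],[0,0,0]],[0.05,[0,0.05,0],[0,0,0]],[0.05,[0,0.07,0],[0,0,0]],[0.05,[0,0.08,0],[0,0,0]],[0.05,[0,0.08,0],[0,0,0]],[0.05,[0,0.08,0],[0,0,0]]]' >/dev/null; python3 snap.py w3; python3 - <<'E'
import cv2,pickle
for n,o in (('w2',(280,85)),('w3',(0,0))):
    im=cv2.imread(f'pics/{n}.png')
    if n=='w3': cv2.imwrite('pics/w3c.png',cv2.resize(im[60:200,140:340],None,fx=4,fy=4,interpolation=cv2.INTER_CUBIC))
    else: cv2.imwrite('pics/w2c.png',cv2.resize(im[60:170,250:370],None,fx=5,fy=5,interpolation=cv2.INTER_CUBIC))
E
```

```text
pos [ 0.5263 -0.3298  0.2417] az -45.2 tilt [-0. -0. -1.] F [-0.61 -0.37 -0.17] t 13.6 j [-0.6   0.17  1.74 -0.    1.23 -1.38]
shift mm [0. 0. 0.] turn x 0
[[229. 112.]
 [233. 111.]]
```

View pics/w2c.png

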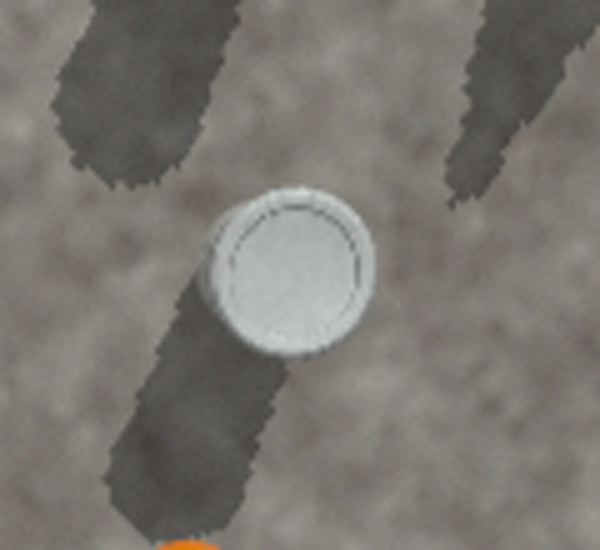

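View pics/w3c.png

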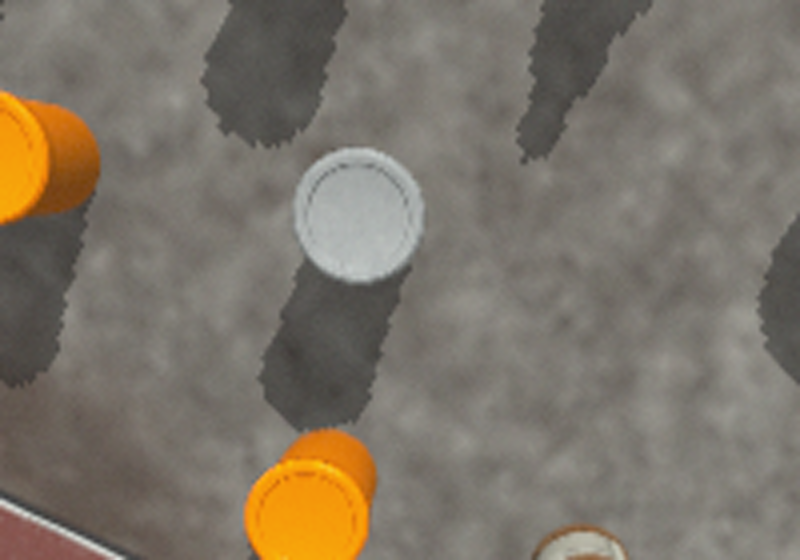

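```bash
python3 - <<'E'
from h import *
import pickle
a=pickle.load(open('pics/w2.pkl','rb'));b=pickle.load(open('pics/w3.pkl','rb'))
T=lambda x,y,s,ox,oy:(ox+(x+.5)/s-.5, oy+(y+.5)/s-.5)
p=T(294,271,5,250,60);q=T(359,216,4,140,60)
P=tri([('w',p,a),('w',q,b)]);print(P.round(4),proj('w',P,a)-p,proj('w',P,b)-q)
for n,x,i in(('w',p,a),('w',q,b)): print(plane(n,x,.051,i).round(4))
# side view can top
print(plane('side',[(215+316.5/5-.4,125+190/5-.4)],.051).round(4), plane('top',[(255+295/4-.4,120+333/4-.4)],.051).round(4))
print(tri([('side',(215+316.5/5-.4,125+190/5-.4),None),('top',(255+295/4-.4,120+333/4-.4),None),('w',p,a),('w',q,b)]))
to(.4615,-.3110,.13,-45)
E
```

```text
[ 0.4633 -0.3108  0.0495] [[-0.00734729  0.240893  ]] [[-0.0058424  -0.24042732]]
[[ 0.4629 -0.3108  0.051 ]]
[[ 0.4635 -0.3108  0.051 ]]
[[ 0.4631 -0.303   0.051 ]] [[ 0.4621 -0.3104  0.051 ]]
[ 0.46343237 -0.3109229   0.04663526]
pos [ 0.5261 -0.3303  0.2417] az -45.3 tilt [-0. -0. -1.] F [-0.25  0.06 -0.62] t 13.65 j [-0.6   0.17  1.74 -0.    1.23 -1.38]
shift mm [111.7 -32.3 -59.1] turn x -0.3
```

```bash
python3 -c "
from h import *
to(.4632,-.3108,.12,-45)"; 
```

```text
pos [ 0.5261 -0.3303  0.2417] az -45.3 tilt [-0. -0. -1.] F [-0.25  0.06 -0.62] t 13.65 j [-0.6   0.17  1.74 -0.    1.23 -1.38]
shift mm [121.7 -30.9 -58.1] turn x -0.3
```

```bash
python3 -m creep '[[0.055,[0.02,-0.007,-0.012],[0,0,0]],[0.055,[0.05,-0.016,-0.03],[0,0,0]],[0.055,[0.08,-0.025,-0.047],[0,0,0]],[0.055,[0.105,-0.031,-0.058],[0,0,0]],[0.055,[0.12,-0.031,-0.058],[0,0,0]],[0.055,[0.122,-0.031,-0.058],[0,0,0]],[0.055,[0.122,-0.031,-0.058],[0,0,0]]]' 20|egrep 'pos|width'; python3 -c "
from h import *
to(.4632,-.3108,.049,-45)"
```

```text
ee_pos: [0.4644, -0.3117, 0.1202]
gripper_width: 0.627
pos [ 0.4644 -0.3117  0.1202] az -45.3 tilt [ 0.001 -0.001 -1.   ] F [ 0.06 -0.79 -0.02] t 14.35 j [-0.64  0.17  1.99  0.    0.98 -1.42]
shift mm [71.2 -0.2 -1.5] turn x -0.3
```

```bash
python3 -m creep '[[0.055,[0.02,0,-0.001],[0,0,0]],[0.055,[0.04,0,-0.001],[0,0,0]],[0.055,[0.055,0,-0.001],[0,0,0]],[0.055,[0.065,0,-0.001],[0,0,0]],[0.055,[0.071,0,-0.001],[0,0,0]],[0.055,[0.071,0,-0.001],[0,0,0]],[0.055,[0.071,0,-0.001],[0,0,0]]]' 20|egrep 'pos|width|force'; python3 -c "
from h import *
to(.4632,-.3108,.049,-45)
i=cams.camera_info('wrist');cv2.imwrite('pics/s8.png',cv2.resize(cams.read_camera('side')[100:240,200:340],None,fx=4,fy=4))"
```

```text
ee_pos: [0.4634, -0.3104, 0.0493]
ft_force: [0.0, -0.0, 0.0]
gripper_width: 0.622
pos [ 0.4634 -0.3104  0.0493] az -45.3 tilt [ 0.001 -0.001 -1.   ] F [ 0.   -0.    0.05] t 15.05 j [-0.63  0.26  2.03 -0.    0.85 -1.42]
shift mm [ 0.3 -0.4  0.1] turn x -0.3
```

View pics/s8.png

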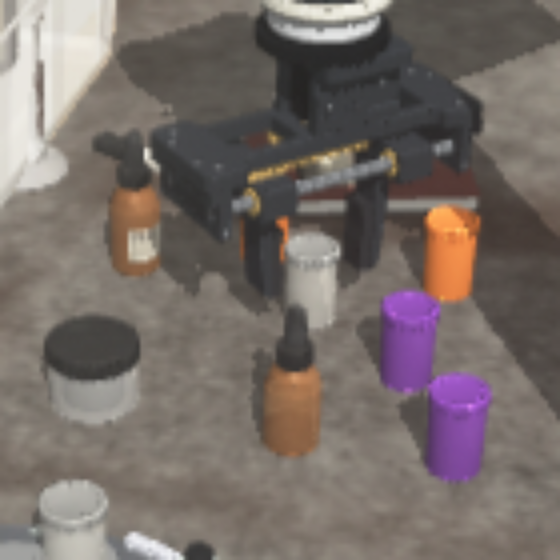

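The can at (312,280) stands between the two fingers, at (265,255) and (368,230). Next I close on it.

```bash
python3 -m creep '[[0.04,[0,0,0],[0,0,0]],[0.03,[0,0,0],[0,0,0]],[0.03,[0,0,0],[0,0,0]],[0.03,[0,0,0],[0,0,0]],[0.03,[0,0,0],[0,0,0]]]' 15|egrep 'pos|width|force'; python3 -m creep '[[0.03,[-0.01,0,0],[0,0,0]],[0.03,[-0.03,0,0],[0,0,0]],[0.03,[-0.06,0,0],[0,0,0]],[0.03,[-0.09,0,0],[0,0,0]],[0.03,[-0.12,0,0],[0,0,0]],[0.03,[-0.14,0,0],[0,0,0]],[0.03,[-0.14,0,0],[0,0,0]]]'|egrep 'pos|width|force'
python3 - <<'E'
from h import *
to(.469,.033,.2,-73.5)
cv2.imwrite('pics/w4.png',cams.read_camera('wrist'))
cv2.imwrite('pics/s9.png',cv2.resize(cams.read_camera('side')[30:230,200:400],None,fx=3,fy=3))
E
```

```text
ee_pos: [0.4632, -0.3103, 0.0491]
ft_force: [1.0, 0.5, 2.4]
gripper_width: 0.363
ee_pos: [0.4648, -0.3115, 0.193]
ft_force: [1.1, -0.3, -0.3]
gripper_width: 0.369
pos [ 0.4648 -0.3115  0.193 ] az -45.3 tilt [ 0.006 -0.004 -1.   ] F [ 1.08 -0.33 -0.3 ] t 16.3 j [-0.63  0.09  1.93 -0.    1.11 -1.42]
shift mm [  -8.5  245.4 -241.8] turn x 28.2
```

View pics/s9.png

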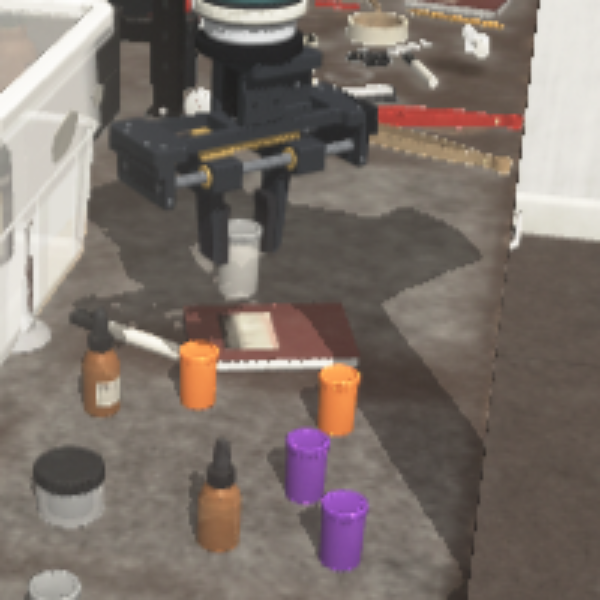

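```bash
python3 -c "
from h import *
to(.534,-.011,.21,-73.5)"
```

```text
pos [ 0.4629 -0.31    0.1889] az -45.3 tilt [ 0.001 -0.    -1.   ] F [-0.55  0.76 -1.01] t 16.4 j [-0.63  0.1   1.93 -0.    1.11 -1.42]
shift mm [ -21.2  261.  -162.4] turn x 28.2
```

```bash
python3 -m creep '[[0.03,[-0.01,0.02,-0.012],[2,0,0]],[0.03,[-0.02,0.055,-0.034],[6,0,0]],[0.03,[-0.021,0.09,-0.056],[10,0,0]],[0.03,[-0.021,0.125,-0.078],[14,0,0]],[0.03,[-0.021,0.16,-0.1],[18,0,0]],[0.03,[-0.021,0.195,-0.122],[22,0,0]],[0.03,[-0.021,0.23,-0.143],[26,0,0]],[0.03,[-0.021,0.252,-0.157],[28.2,0,0]]]'|egrep 'pos|width'; python3 -m creep '[[0.03,[0,0.003,-0.002],[0,0,0]],[0.03,[0,0.003,-0.002],[0,0,0]],[0.03,[0,0.003,-0.002],[0,0,0]]]'|egrep 'pos|width'; python3 snap.py w5
```

```text
ee_pos: [0.5304, -0.0185, 0.2073]
gripper_width: 0.367
ee_pos: [0.533, -0.0192, 0.2085]
gripper_width: 0.367
pos [ 0.533  -0.0192  0.2085] az -73.5 tilt [-0.002 -0.    -1.   ] F [-0.87  0.28 -0.54] t 17.5 j [-0.08  0.03  1.96 -0.    1.15 -0.37]
shift mm [0. 0. 0.] turn x 0
[[132. 392.]
 [147. 358.]]
```

View pics/w5.png

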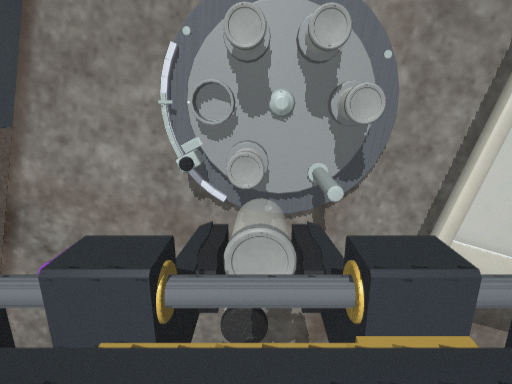

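The empty cup is at (212,102), hub (282,102), lug and block near (190,152). The held can is visible at (262,240). I take a second view from 80 mm along −y.

```bash
python3 -m creep '[[0.03,[0,-0.02,0],[0,0,0]],[0.03,[0,-0.045,0],[0,0,0]],[0.03,[0,-0.07,0],[0,0,0]],[0.03,[0,-0.08,0],[0,0,0]],[0.03,[0,-0.08,0],[0,0,0]],[0.03,[0,-0.08,0],[0,0,0]],[0.03,[0,-0.08,0],[0,0,0]]]'|egrep 'pos|width';  python3 snap.py w6; python3 - <<'E'
import cv2
a=cv2.imread('pics/w5.png');b=cv2.imread('pics/w6.png')
cv2.imwrite('pics/w5c.png',cv2.resize(a[0:200,150:400],None,fx=3,fy=3,interpolation=cv2.INTER_CUBIC))
E
```

```text
ee_pos: [0.4581, -0.0413, 0.21]
gripper_width: 0.367
pos [ 0.4581 -0.0413  0.21  ] az -73.5 tilt [ 0.001  0.    -1.   ] F [-0.15  1.04  0.19] t 18.25 j [-0.14 -0.12  2.1   0.    1.16 -0.43]
shift mm [0. 0. 0.] turn x 0
[[198. 392.]
 [206. 357.]]
```

View pics/w6.png

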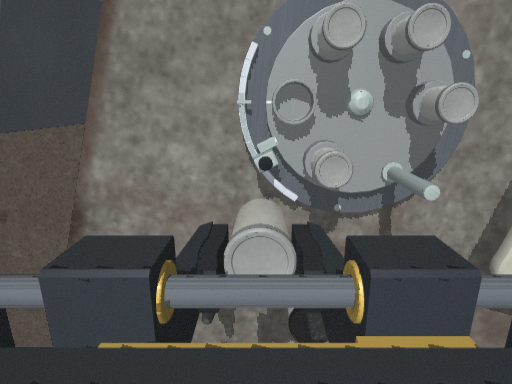

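View pics/w5c.png

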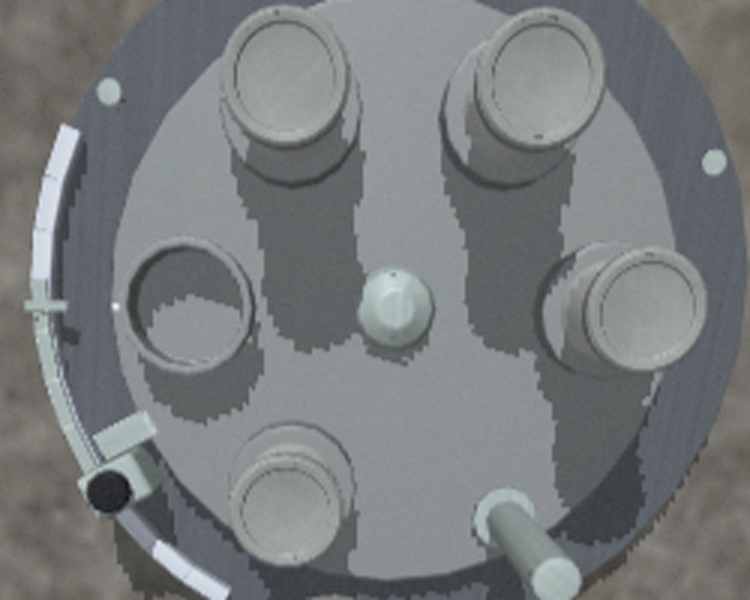

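```bash
python3 - <<'E'
import cv2
b=cv2.imread('pics/w6.png')
cv2.imwrite('pics/w6c.png',cv2.resize(b[0:200,235:485],None,fx=3,fy=3,interpolation=cv2.INTER_CUBIC))
E
```

```text
(no output)
```

View pics/w6c.png

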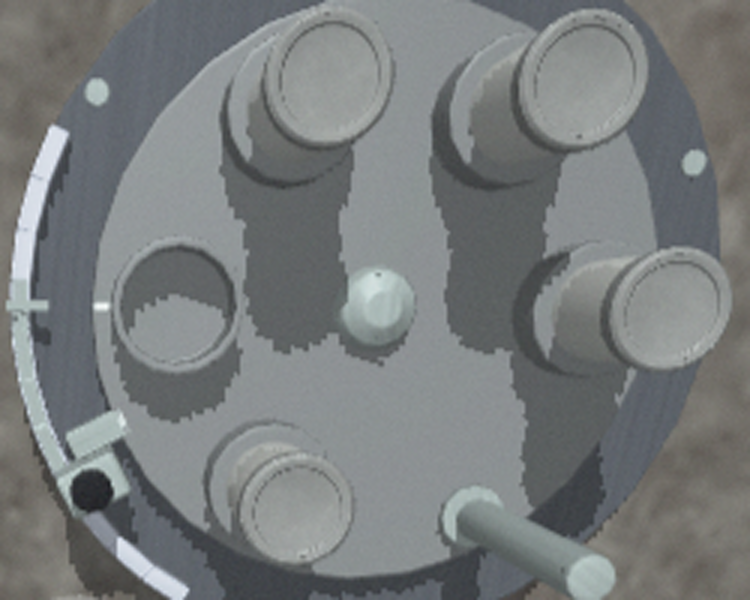

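```bash
cat > fit.py <<'E'
from h import *
import pickle
T=lambda x,y,s,ox,oy:(ox+(x+.5)/s-.5, oy+(y+.5)/s-.5)
A=pickle.load(open('pics/w5.pkl','rb'));B=pickle.load(open('pics/w6.pkl','rb'))
k=['cup','c120','c60','c0','c240','post']
a=[T(x,y,3,150,0) for x,y in [(190,305.5),(285,77),(540,78),(645,309),(287,507),(557,581)]]
b=[T(x,y,3,235,0) for x,y in [(175.5,305.5),(330,77),(584,79),(670,308),(296,507),(591,577)]]
zz=[.036,.073,.073,.073,.073,.1]; an=[180,120,60,0,240,300]; r=[.066]*5+[.08]
for i,n in enumerate(k):
    P=tri([('w',a[i],A),('w',b[i],B)]); print(n,P.round(4),plane('w',a[i],zz[i],A)[0].round(4),plane('w',b[i],zz[i],B)[0].round(4))
Q=[(plane('w',a[i],zz[i],A)[0]+plane('w',b[i],zz[i],B)[0])/2 for i in range(6)]
f=lambda p:np.concatenate([[p[0]+r[i]*np.cos(p[2]+np.radians(an[i]))-Q[i][0],p[1]+r[i]*np.sin(p[2]+np.radians(an[i]))-Q[i][1]] for i in range(6)])
s=least_squares(f,[.53,.05,.28]);x=s.x
print(x.round(4),np.degrees(x[2]).round(1),(s.fun*1000).round(1)); print('cup',x[0]-.066*np.cos(x[2]),x[1]-.066*np.sin(x[2]))
E
python3 fit.py
```

```text
cup [0.469  0.0337 0.0258] [0.4704 0.0341 0.036 ] [0.468  0.0334 0.036 ]
c120 [0.485  0.0976 0.0716] [0.4852 0.0972 0.073 ] [0.4847 0.0974 0.073 ]
c60 [0.5479 0.1158 0.0723] [0.5478 0.1156 0.073 ] [0.5476 0.1156 0.073 ]
c0 [0.595  0.0702 0.072 ] [0.5947 0.07   0.073 ] [0.5944 0.0701 0.073 ]
c240 [ 0.5164 -0.0117  0.0692] [ 0.5163 -0.0107  0.073 ] [ 0.5153 -0.0113  0.073 ]
post [ 0.5901 -0.0037  0.0987] [ 0.5898 -0.0037  0.1   ] [ 0.5892 -0.0033  0.1   ]
[0.5319 0.052  0.2798] 16.0 [-0.7  0.  -0.5  0.5  0.2  0.5  0.8  0.1  0.2 -1.   0.  -0.1]
cup 0.46850274107571055 0.033770949257264815
```

```bash
python3 -c "
from h import *
to(.4688,.0338,.13,-74)"
```

```text
pos [ 0.458  -0.0412  0.2099] az -73.5 tilt [ 0.001  0.    -1.   ] F [-0.18  0.42 -0.95] t 18.3 j [-0.14 -0.12  2.1   0.    1.16 -0.43]
shift mm [ 79.9  31.6 -68.8] turn x 0.5
```

```bash
python3 -m creep '[[0.03,[0.01,0.01,-0.02],[0,0,0]],[0.03,[0.03,0.02,-0.045],[0,0,0]],[0.03,[0.05,0.0316,-0.066],[0,0,0]],[0.03,[0.07,0.0316,-0.069],[0,0,0]],[0.03,[0.08,0.0316,-0.069],[0,0,0]],[0.03,[0.08,0.0316,-0.069],[0,0,0]],[0.03,[0.08,0.0316,-0.069],[0,0,0]],[0.03,[0.08,0.0316,-0.069],[0,0,0]]]'|egrep 'pos|width|force'; python3 - <<'E'
from h import *
to(.4688,.0338,.095,-74)
cv2.imwrite('pics/s10.png',cv2.resize(cams.read_camera('side')[130:320,120:310],None,fx=3,fy=3))
cv2.imwrite('pics/t10.png',cv2.resize(cams.read_camera('top')[110:240,120:280],None,fx=4.5,fy=4.5))
E
```

```text
ee_pos: [0.4688, 0.0336, 0.1308]
ft_force: [0.3, 0.3, -0.3]
gripper_width: 0.365
pos [0.4688 0.0336 0.1308] az -73.5 tilt [ 0.002 -0.    -1.   ] F [ 0.28  0.27 -0.33] t 19.1 j [ 0.02 -0.01  2.16 -0.    0.99 -0.27]
shift mm [35.8  0.  -0.2] turn x 0.5
```

View pics/s10.png

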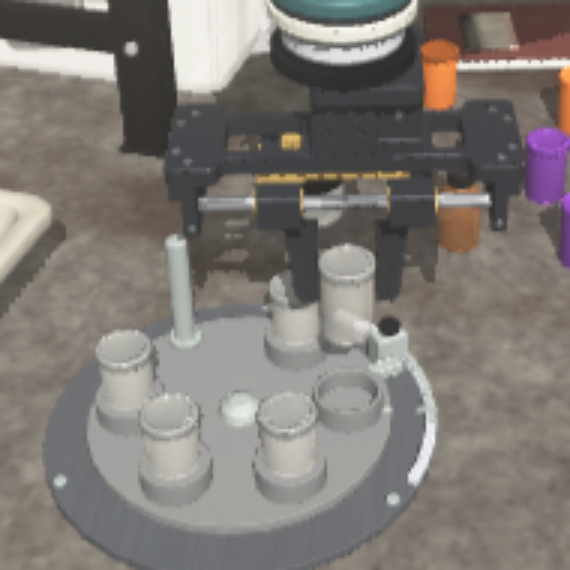

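View pics/t10.png

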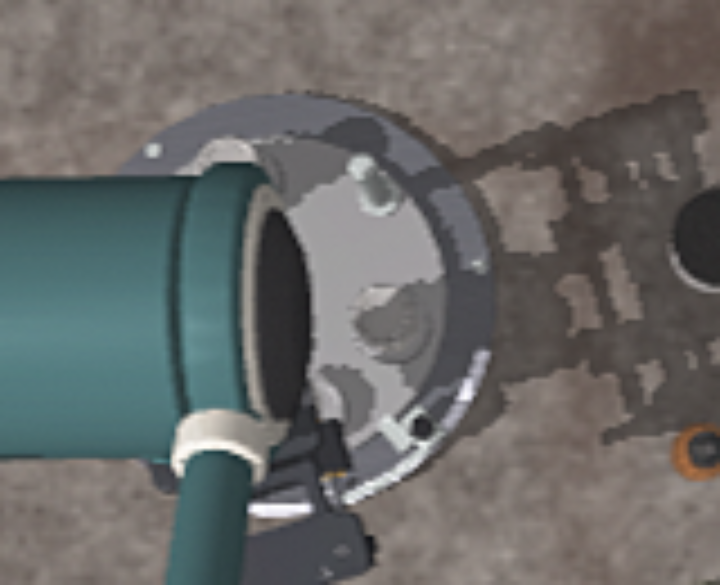

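```bash
python3 - <<'E'
from h import *
p=proj('side',[[.4688,.0338,.1328],[.4688,.0338,.036],[.4688,.0338,.082]]); print(((p-[120,130])*3+1).round(1))
im=cv2.imread('pics/s10.png'); cv2.imwrite('pics/s10c.png',cv2.resize(im[230:450,250:450],None,fx=3,fy=2.7))
E
```

```text
[[348.  261.1]
 [350.5 389.2]
 [349.3 330.4]]
```

View pics/s10c.png

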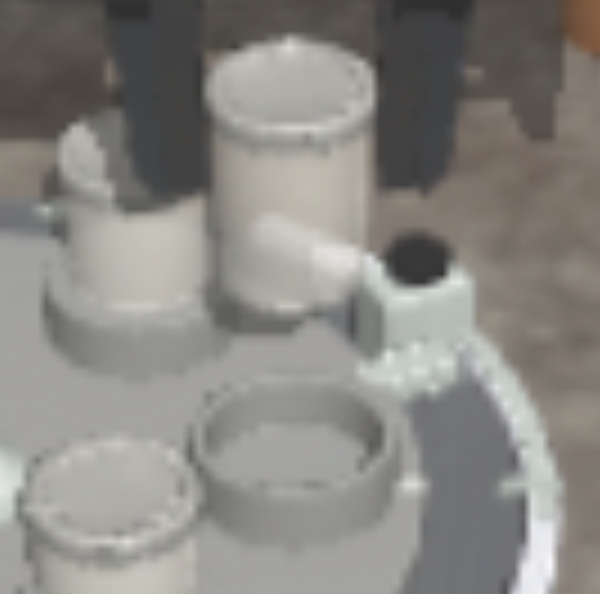

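```bash
python3 -m creep '[[0.03,[0.015,0.0005,0],[0,0,0]],[0.03,[0.03,0.0005,0],[0,0,0]],[0.03,[0.04,0.0005,0],[0,0,0]],[0.03,[0.04,0.0005,0],[0,0,0]],[0.03,[0.04,0.0005,0],[0,0,0]]]'|egrep 'pos|width|force'; python3 - <<'E'
from h import *
to(.4692,.0338,.095,-74)
im=cams.read_camera('side');cv2.imwrite('pics/s11.png',cv2.resize(im[210:280,200:270],None,fx=8,fy=8,interpolation=cv2.INTER_CUBIC))
cv2.imwrite('pics/w11.png',cams.read_camera('wrist'))
E
```

```text
ee_pos: [0.4684, 0.034, 0.09]
ft_force: [-0.5, -0.7, 0.2]
gripper_width: 0.366
pos [0.4684 0.034  0.09  ] az -73.5 tilt [ 0. -0. -1.] F [-0.54 -0.71  0.21] t 19.7 j [ 0.02  0.05  2.19 -0.    0.9  -0.27]
shift mm [-5.   0.7  0.4] turn x 0.5
```

View pics/s11.png

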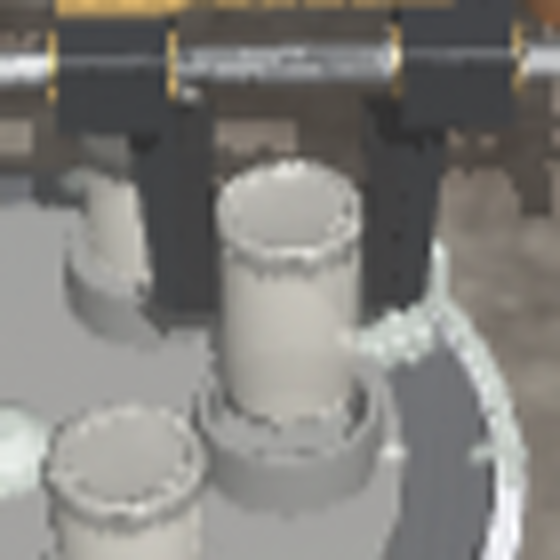

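View pics/w11.png

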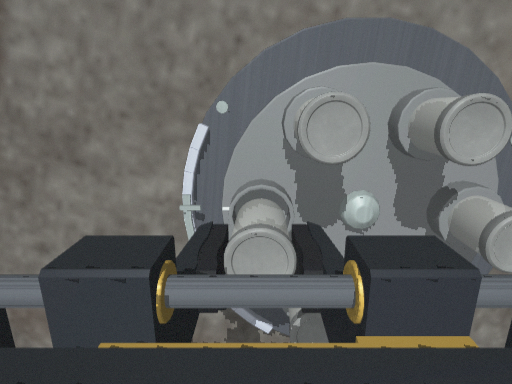

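```bash
python3 - <<'E'
from h import *
im=cv2.imread('pics/w11.png');cv2.imwrite('pics/w11c.png',cv2.resize(im[170:240,215:310],None,fx=8,fy=8,interpolation=cv2.INTER_CUBIC))
i=cams.camera_info('wrist'); t=np.linspace(0,2*np.pi,73)
s=robot.observe();p=s['ee_pos']
c=lambda x,y,z,r:proj('w',np.c_[x+r*np.cos(t),y+r*np.sin(t),0*t+z],i)
for n,(x,y,z,r) in {'cup out':(.4688,.0338,.036,.021),'cup in':(.4688,.0338,.036,.0175),'canbot':(p[0],p[1],p[2]-.049,.0155)}.items():
    q=c(x,y,z,r); q=(q-[215,170])*8+3.5; print(n,'x',q[:,0].min().round(0),q[:,0].max().round(0),'top row',q[:,1].min().round(0))
E
```

```text
cup out x 98.0 637.0 top row 112.0
cup in x 143.0 592.0 top row 157.0
canbot x 166.0 574.0 top row 200.0
```

View pics/w11c.png

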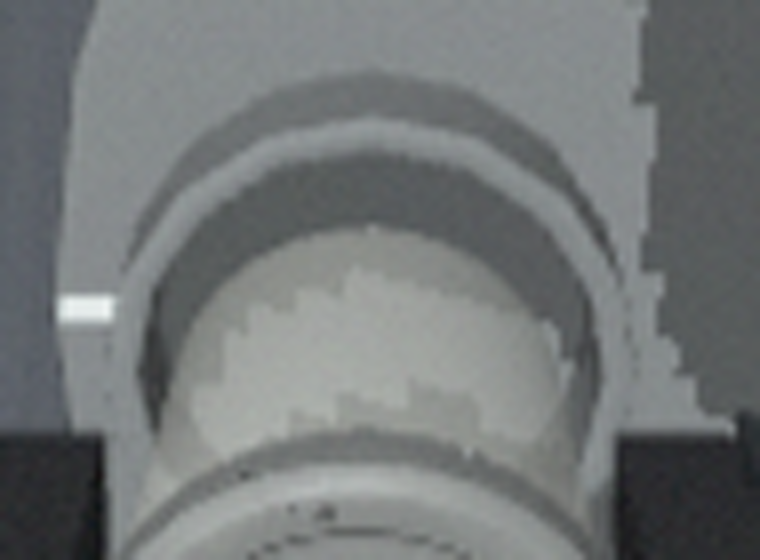

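```bash
python3 - <<'E'
from h import *
i=cams.camera_info('wrist'); t=np.linspace(0,2*np.pi,73)
p=robot.observe()['ee_pos']
for dz in (.002,-.005):
  for r in (.017,):
    q=proj('w',np.c_[p[0]+r*np.cos(t),p[1]+r*np.sin(t),0*t+p[2]+dz],i); q0=q; q=(q-[215,170])*8+3.5; print(dz,q[:,1].min(),q0.min(0),q0.max(0))
im=cv2.imread('pics/w11.png');cv2.imwrite('pics/w11d.png',cv2.resize(im[200:290,215:310],None,fx=6,fy=6,interpolation=cv2.INTER_CUBIC))
E
```

```text
0.002 445.04623608128986 [223.37865039 225.19327951] [299.29499426 293.58219936]
-0.005 397.7542510814267 [225.05084539 219.28178139] [297.439496   284.95247061]
```

View pics/w11d.png

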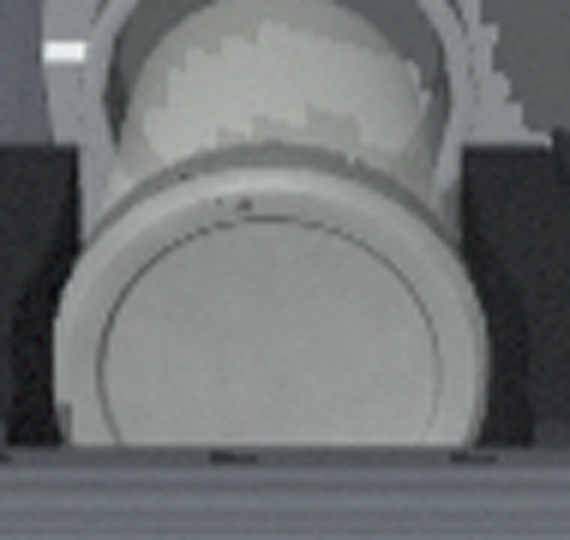

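```bash
python3 -m creep '[[0.03,[0,0,-0.0007],[0,0,0]],[0.03,[0.001,0,-0.0013],[0,0,0]],[0.03,[0.002,0,-0.0013],[0,0,0]],[0.03,[0.002,0,-0.0013],[0,0,0]]]'|egrep 'pos|width|force'; python3 - <<'E'
from h import *
i=cams.camera_info('wrist'); t=np.linspace(0,2*np.pi,73);p=robot.observe()['ee_pos']
im=cams.read_camera('wrist')
cv2.imwrite('pics/w12c.png',cv2.resize(im[170:240,215:310],None,fx=8,fy=8,interpolation=cv2.INTER_CUBIC))
c=lambda x,y,z,r:proj('w',np.c_[x+r*np.cos(t),y+r*np.sin(t),0*t+z],i)
for n,(x,y,z,r) in {'cup out':(.4688,.0338,.036,.021),'cup in':(.4688,.0338,.036,.0175),'canbot at cup centre':(.4688,.0338,p[2]-.049,.0155)}.items():
    q=c(x,y,z,r); q=(q-[215,170])*8+3.5; print(n,'x',q[:,0].min().round(0),q[:,0].max().round(0),'top row',q[:,1].min().round(0))
im=cams.read_camera('side');cv2.imwrite('pics/s12.png',cv2.resize(im[210:280,200:270],None,fx=8,fy=8,interpolation=cv2.INTER_CUBIC))
q=proj('side',np.c_[.4688+.0155*np.cos(t),.0338+.0155*np.sin(t),0*t+p[2]-.049]); print('side canbot low row',((q-[200,210])*8+3.5).max(0),((q-[200,210])*8+3.5).min(0))
q=proj('side',np.c_[.4688+.021*np.cos(t),.0338+.021*np.sin(t),0*t+.036]); print('side cup rim',((q-[200,210])*8+3.5).max(0),((q-[200,210])*8+3.5).min(0))
E
```

```text
ee_pos: [0.4677, 0.0354, 0.0876]
ft_force: [-0.3, -0.3, -0.3]
gripper_width: 0.367
cup out x 106.0 651.0 top row 143.0
cup in x 151.0 605.0 top row 188.0
canbot at cup centre x 175.0 582.0 top row 224.0
side canbot low row [363.48920923 436.57808242] [226.92805947 344.71404833]
side cup rim [387.72051256 462.28383312] [203.01749845 337.65409148]
```

View pics/w12c.png

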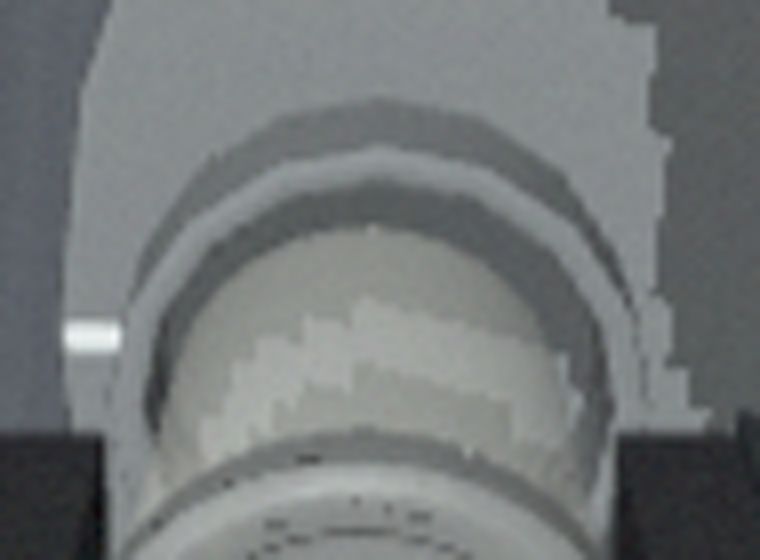

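View pics/s12.png

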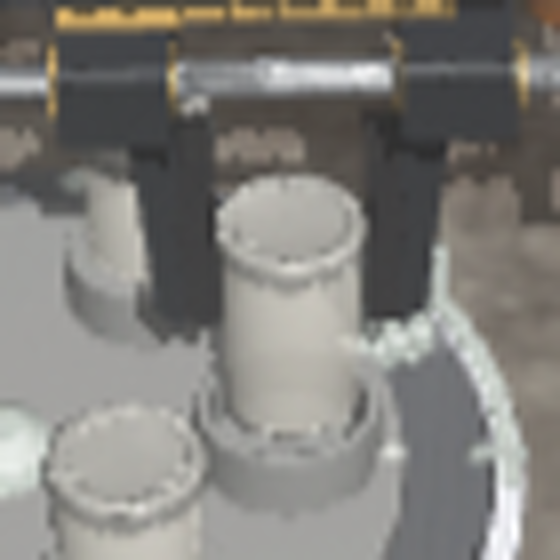

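```bash
python3 -m creep '[[0.03,[0.002,0.0003,0],[0,0,0]],[0.03,[0.004,0.0003,0],[0,0,0]],[0.03,[0.006,0.0003,0],[0,0,0]],[0.03,[0.008,0.0003,0],[0,0,0]]]'|egrep 'pos|width|force';  python3 -c "
from h import *
to(.4677,.0354,.071)"
```

```text
ee_pos: [0.468, 0.0354, 0.0794]
ft_force: [0.5, 0.1, 0.1]
gripper_width: 0.369
pos [0.468  0.0354 0.0794] az -73.5 tilt [-0. -0. -1.] F [0.51 0.09 0.07] t 20.7 j [ 0.02  0.07  2.2  -0.    0.88 -0.27]
shift mm [ 8.4 -0.3 -0.1] turn x 0
```

No contact forces, and the can bottom is about 6 mm inside the rim. Continuing down.

```bash
python3 -m creep '[[0.03,[0.002,0,0],[0,0,0]],[0.03,[0.004,0,0],[0,0,0]],[0.03,[0.006,0,0],[0,0,0]],[0.03,[0.007,0,0],[0,0,0]],[0.03,[0.007,0,0],[0,0,0]]]'|egrep 'pos|width|force';  python3 -m creep '[[0.03,[0.0005,0,0],[0,0,0]],[0.03,[0.001,0,0],[0,0,0]],[0.03,[0.001,0,0],[0,0,0]]]'|egrep 'pos|width|force'
```

```text
ee_pos: [0.468, 0.0354, 0.0725]
ft_force: [0.5, 0.3, -1.5]
gripper_width: 0.367
ee_pos: [0.4682, 0.0355, 0.0717]
ft_force: [-0.8, -0.4, 0.2]
gripper_width: 0.37
```

```bash
python3 -m creep '[[0.03,[0.0005,0,0],[0,0,0]],[0.03,[0.0008,0,0],[0,0,0]],[0.03,[0.0008,0,0],[0,0,0]]]'|egrep 'pos|width|force';  python3 -m creep '[[0.03,[0.0005,0,0],[0,0,0]],[0.03,[0.0005,0,0],[0,0,0]],[0.03,[0.0005,0,0],[0,0,0]]]'|egrep 'pos|width|force'
```

```text
ee_pos: [0.4683, 0.0354, 0.0711]
ft_force: [-0.1, 0.7, 0.4]
gripper_width: 0.366
ee_pos: [0.4685, 0.0355, 0.0709]
ft_force: [-1.5, -0.9, 5.6]
gripper_width: 0.363
```

```bash
python3 -m creep '[[0.03,[-0.0003,0,0],[0,0,0]],[0.033,[-0.0003,0,0],[0,0,0]],[0.036,[-0.0003,0,0],[0,0,0]],[0.04,[-0.0003,0,0],[0,0,0]],[0.046,[-0.0003,0,0],[0,0,0]],[0.046,[-0.0003,0,0],[0,0,0]],[0.046,[-0.0003,0,0],[0,0,0]]]' 5|egrep 'pos|width|force'; python3 - <<'E'
from h import *
im=cams.read_camera('side');cv2.imwrite('pics/s13.png',cv2.resize(im[210:280,200:270],None,fx=8,fy=8,interpolation=cv2.INTER_CUBIC))
E
```

```text
ee_pos: [0.468, 0.0354, 0.0706]
ft_force: [-0.8, -0.4, -0.8]
gripper_width: 0.519
```

View pics/s13.png

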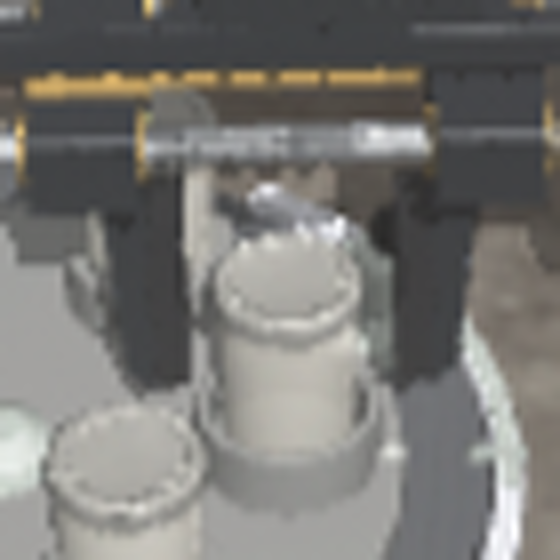

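The can at (288,350) is seated in the cup and the fingers stand clear on both sides. I retreat straight up and check.

```bash
python3 -m creep '[[0.046,[-0.01,0,0],[0,0,0]],[0.046,[-0.025,0,0],[0,0,0]],[0.046,[-0.045,0,0],[0,0,0]],[0.046,[-0.07,0,0],[0,0,0]],[0.046,[-0.1,0,0],[0,0,0]],[0.046,[-0.13,0,0],[0,0,0]],[0.046,[-0.14,0,0],[0,0,0]]]'|egrep 'pos|force'; python3 -m creep '[[0.046,[0,-0.02,0.02],[0,0,0]],[0.046,[0,-0.04,0.04],[0,0,0]],[0.046,[0,-0.04,0.065],[0,0,0]],[0.046,[0,-0.04,0.08],[0,0,0]],[0.046,[0,-0.04,0.08],[0,0,0]],[0.046,[0,-0.04,0.08],[0,0,0]]]'|egrep 'pos|force'; python3 snap.py w14; python3 - <<'E'
from h import *
im=cams.read_camera('side');cv2.imwrite('pics/s14.png',im);cv2.imwrite('pics/s14c.png',cv2.resize(im[170:320,120:300],None,fx=4,fy=4,interpolation=cv2.INTER_CUBIC))
E
```

```text
ee_pos: [0.4702, 0.0355, 0.215]
ft_force: [0.8, -0.2, 0.1]
ee_pos: [0.4525, -0.0524, 0.2103]
ft_force: [0.4, 0.4, 0.3]
pos [ 0.4525 -0.0524  0.2103] az -73.5 tilt [-0.001  0.001 -1.   ] F [0.41 0.39 0.27] t 24.15 j [-0.17 -0.12  2.11  0.    1.16 -0.46]
shift mm [0. 0. 0.] turn x 0
[[206. 386.]
 [212. 352.]]
```

View pics/w14.png

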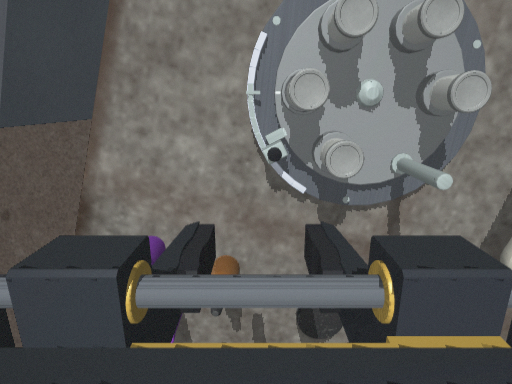

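View pics/s14c.png

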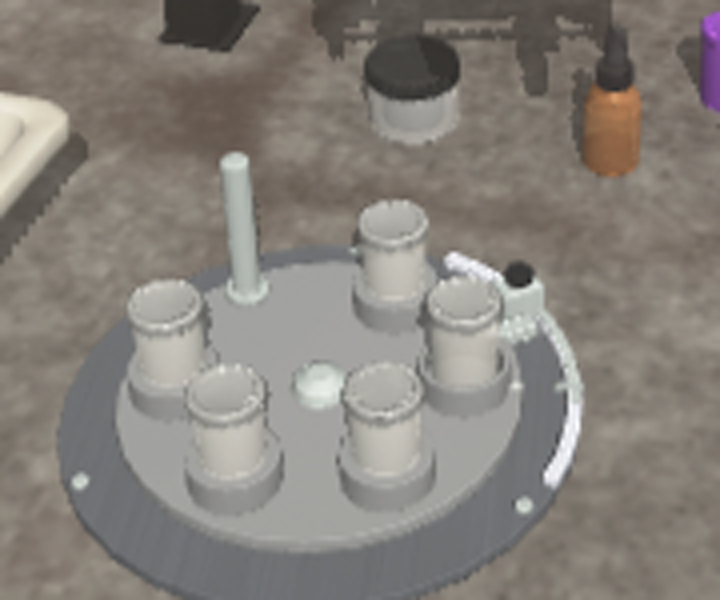

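```bash
python3 - <<'E'
import cv2,numpy as np
a=cv2.cvtColor(cv2.imread('pics/s7r.png'),6).astype(np.float32);b=cv2.cvtColor(cv2.imread('pics/s14.png'),6).astype(np.float32)
for n,(x,y,w,h) in {'post':(165,200,30,50),'c60':(160,255,36,40),'c0':(145,235,36,40),'lens':(205,170,40,40)}.items():
    print(n,cv2.phaseCorrelate(a[y:y+h,x:x+w],b[y:y+h,x:x+w]))
im=cv2.imread('pics/w14.png');cv2.imwrite('pics/w14c.png',cv2.resize(im[50:180,235:385],None,fx=5,fy=4.6,interpolation=cv2.INTER_CUBIC))
E
```

```text
post ((0.01990495188981356, 0.00643508307492624), 0.9945995456377665)
c60 ((0.019390209803809455, 0.005001960865051558), 1.0047283693320221)
c0 ((0.0032197092158341434, -0.025454155879987894), 1.0010359500017432)
lens ((-0.35084885905948937, -0.0967216283420207), 0.7333436799049378)
```

View pics/w14c.png

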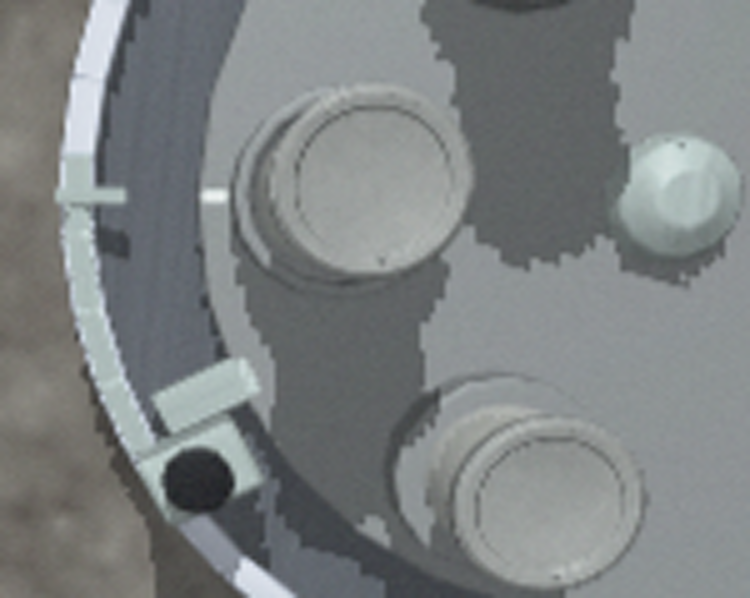

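```bash
python3 - <<'E'
from h import *
import pickle
A=pickle.load(open('pics/w14.pkl','rb'))
u=lambda x,y:(235+(x+.5)/5-.5,50+(y+.5)/4.6-.5); v=lambda x,y:(120+(x+.5)/4-.5,170+(y+.5)/4-.5)
for n,p,q in (('placed',u(371,180),v(464,304)),('c240',u(547,500),v(393,224))):
    print(n,tri([('w',p,A),('side',q,None)]).round(4),plane('w',p,.073,A)[0].round(4),plane('side',q,.073)[0].round(4))
E
python3 -c "
from h import *
to(); cv2.imwrite('pics/t15.png',cams.read_camera('top'))"
```

```text
placed [0.4688 0.0348 0.0693] [0.4675 0.0344 0.073 ] [0.4683 0.039  0.073 ]
c240 [ 0.517  -0.0115  0.0698] [ 0.5152 -0.0112  0.073 ] [ 0.5164 -0.0077  0.073 ]
pos [ 0.4524 -0.0519  0.2104] az -73.4 tilt [-0.001  0.001 -1.   ] F [ 0.1  -0.11 -0.78] t 24.25 j [-0.17 -0.12  2.11  0.    1.16 -0.46]
shift mm [0. 0. 0.] turn x 0
```

View pics/t15.png

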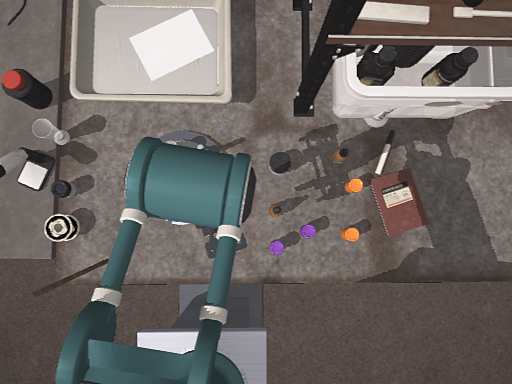

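The placed can's top is at the same measured height as a stored can (0.0693 against 0.0698 m). The bystanders are where they were in the first top view: jar (280,162), bottles (276,210) and (341,155). I hand the job in.

```bash
python3 -c "
from h import *
robot.finish_job()"
```

```text
the job is handed in; nothing more can be done
```

The job is handed in, and my last checks suggest it was done as asked; `finish_job` gives no verdict.

**Push:** I turned the table counter-clockwise with closed fingers on the post, in millimetre steps, until the motion stopped dead against the block. I pressed there for about a second at about 7–8 N along the push direction (total readings were up to about 9 N), then backed straight off.

**Placing:** I measured the loose can and the empty cup from two wrist views each. The close look above the cup showed the can about 2 mm off along the tool's z axis, so I shifted it before lowering. It went in without side force until it touched the floor at about 6 N. I then released it and moved straight up.

**Last checks:**
- **Can:** it stands upright, and its top measures the same height as a stored can (0.0693 against 0.0698 m).
- **Table:** it has not moved since the push (under 0.03 px between side pictures), and no gap shows between lug and block.
- **Bystanders:** all are where they were, going by the last top picture.
- **Robot:** it touches nothing, and the clock read about 24 s.

**Disagreements:**
- The side camera places points 4–8 mm differently in y from the wrist and top cameras.
- Both triangulated can heights come out 3–4 mm below the 73 mm in the text.
- The jar's image patch differed slightly between pictures; I take this to be the gripper's shadow.
- I could not read the plunger itself. That it is flush is inferred from the hard stop and the pictures.

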